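# Make up two starter kits at the office desk

### The arm

A 6-joint arm with a two-finger parallel gripper is mounted at the origin on the work surface. World frame = base frame: x ahead of the robot, y to its left, z up, the work surface at z = 0. Lengths are in m, angles in rad, forces in N, time in s.
With the tool pointing down it reaches from about 0.325 to 0.875 m from the base axis. Payload 4.4 kg.
Tool frame: the origin (TCP) lies at the very end of the fingers, on their centre line; the grasp point (between the pads) lies 19 mm behind it; z points along the fingers, y is the direction in which the jaws open and shut (so a half turn about z gives the same grasp; the last joint's range is limited). The gripper opens to 85 mm and grips with 20 to 120 N. Pads are 22 mm wide; open, the fingers measure 114 mm over their backs; the gripper's body (76 mm by 85 mm) begins 54 mm behind the grasp point. The pads swing forward as they close: fully open they stand 13 mm farther back than shut.
Start: joints at [-1.282, 0.207, 1.542, -0, 1.393, -0.15], TCP at [0.244, -0.521, 0.21] pointing down, gripper open.
Joint ranges: [-2.73, 2.73], [-0.86, 2.22], [0.23, 2.46], [-1.11, 4.25], [0.08, 2.63], [-2.82, 2.82]. Speed limits (rad/s): [2.79, 2.79, 3.14, 3.14, 3.14, 3.14].

### API

Orientations are given as a unit quaternion [w, x, y, z].
In Python, from plant import ctrl gives the robot as it stands. The module is installed in compiled form; this text tells all that it offers.
- The arm moves only by the tool drive_tool, never from a script. Its argument "motion" is a list of rows, each an object with "travel": the shift along the tool's x, y, z in cm, a list of three; "turn": the turn, a rotation vector about the tool's x, y, z in rad, a list of three; "jaw": the finger opening in cm, from 0 to 8.54. A call has 1 to 8 rows; each row shifts and turns the commanded pose from where the row before left it, along the tool's axes as they then stand; what a row does not reach is not made up. A row lasts 1/12 s, in which the tool goes at most 41.7 mm and 7.16 degrees, less where a joint would pass 70% of its speed; a pose out of reach is approached as far as the arm can. A call with a gripper value outside its range is refused whole. The fingers move at their own pace and stop on an object; "force" is the grip in N (left out, the last holds). Time passes only in rows, so rows that do not move let the fingers close. It gives the time, the measured TCP pose, the force and the opening at its end, in the units of the state.
- ctrl.state(): the state, without advancing time (a new reading comes with each control period).
- ctrl.get_image(name): name is "scene" or "top"; returns a dict with "frame" (420x560x3 uint8, blue, green, red), "camera_matrix" (3x3 intrinsics, pixels), "origin" and "rotation" of the camera in the world. Camera axes: x right, y down, z forward; pixel columns grow to the right and rows downward; lengths in m; the calibration is good to about 2 mm. A picture is of the moment at which its call begins. There is no depth.
- ctrl.hand_in(): hands the job in, once; it reports no verdict.
Trained networks look in a picture, given as the dict that the camera call returned (one of the last four; its "shot" number tells which), for a name from the list of things; names that differ only in an ending like _2 or _b are one class to them, and where a whole thing is asked for, a point or a joint stands for the part that bears it (a point fixed in the world has none). Each returns a list of dicts, best first, with "conf" (0 to 1); they miss things now and then, are a little off and sometimes report something else, mostly with a low value. They report only what shows in the picture. A call takes as long as a camera call. They do not tell look-alikes from the thing itself.
- ctrl.spot_in(query, picture): "point" ([x, y, z] in m, in the coordinates of the camera as it stood for that picture, good to about 4 mm: the middle of the surface that is visible of it).
- ctrl.silhouettes(query, picture): "mask" (420x560 bool, what is visible of it).
- ctrl.pinpoint(query, picture): "point" ([x, y, z] in m, in the coordinates of the camera as it stood for that picture, good to about 4 mm: a listed point, or the origin of a listed thing).
The state is a dict: "t": time; "q": joint angles; "dq": joint speeds; "joint_torque": joint torques, N m; "tcp_pos": TCP position; "orientation": TCP orientation; "ft_force": force on the tool from outside, world axes, zero at the start; "ft_torque": the same for the moment, N m; "grip_width": finger opening in m.
Only numpy, scipy, OpenCV 4.12 (cv2) and the standard library are available. Lean on these libraries where they do the work, as an engineer would, in place of code of your own. Each camera call takes 0.05 s, during which the arm holds its last target.

### The job

Make up two kits for a new colleague from the stock on the blue desk mat: the mouse, the stapler and the small roll of tape go into the long three-compartment tray, with the small roll in the middle compartment, and the measuring tape and the large roll of tape go into the short two-compartment tray. Put one thing in each compartment, resting flat on its floor the same way up as it is now. Leave the box of staples, the mug and the pen cup where they are.

Things in the scene. Friction and masses are not known exactly. Their poses are not given: they have to be found in the camera images.
- mouse_c (a point): black computer mouse, 85 (x) x 50 (y) x 34 (z) mm, straight sides up to about 20 mm, rounded above; lies flat on the desk. Point at its centre, 17 mm above its underside; x along its length, y across, z up. About 90 g.
- stapler_c (a point): small grey and steel stapler, 80 (x) x 30 (y) x 40 (z) mm, standing on its base; its upper arm (24 to 40 mm up) is 26 mm wide, the base 30 mm. Point at its centre, 20 mm above its underside; x along its length, y across, z up. About 130 g.
- small_roll_c (a point): the smaller of two brown rolls of adhesive tape, a ring of outer diameter 46 mm, hole 28 mm, 18 mm high, lying flat. Point at its centre (in the hole), 9 mm above its underside; z is the ring's axis, up.
- large_roll_c (a point): the larger of the two brown rolls of adhesive tape, a ring of outer diameter 60 mm, hole 38 mm, 24 mm high, lying flat. Point at its centre (in the hole), 12 mm above its underside; z is the ring's axis, up.
- measure_c (a point): black pocket measuring tape with round steel discs on its sides, 62 (x) x 34 (y) x 58 (z) mm, standing on its narrow underside (a 2 to 5 mm steel hook stands out at the +x end, low down). Point at its centre, 29 mm above its underside; x along its length, y through its thickness between the flat sides, z up. About 200 g.
- long_tray: the long grey kit tray, fixed, 296 (x) x 138 (y) mm, with three compartments in a row along x. Origin at the centre of its underside; floor 4 mm thick, outer walls and the two dividers 4 mm thick with tops 18 mm above the underside. Middle compartment centred at x = 0, 70 (x) x 130 (y) mm inside; end compartments centred at x = +91.5 and -91.5 mm, 105 (x) x 130 (y) mm inside.
- short_tray: the short grey kit tray, fixed, 172 (x) x 138 (y) mm, with two compartments in a row along x. Origin at the centre of its underside; floor 4 mm thick, outer walls and the divider 4 mm thick with tops 18 mm above the underside. Compartments centred at x = +42 and -42 mm, each 80 (x) x 130 (y) mm inside.
- staple_box_c (a point): small white cardboard box of staples with a grey band, 54 (x) x 36 (y) x 32 (z) mm, among the stock; not part of any kit. Point at its centre, 16 mm above the desk.
- mug: white mug, 80 mm across, 90 mm high, handle at its +y side; a bystander. Origin at the centre of its underside.
- pen_cup: dark pen cup with pens, 72 mm across, 90 mm high, pens up to 140 mm; a bystander. Origin at the centre of its underside.
Not all that is in view belongs to the job. What is shaped like the short_tray but green or red is not meant.

How it is judged:
At the end, for the whole second after the job is handed in: Mouse and stapler one in each end compartment of the long tray, small roll in its middle one; measuring tape and large roll one in each compartment of the short tray. Each rests on the tray floor (height within 5 mm, tilt under 0.15 rad, same way up), released and at rest (((x of mouse_c in the frame of long_tray between 0.045 and 0.138 m and x of stapler_c in the frame of long_tray between -0.138 and -0.045 m) or (x of mouse_c in the frame of long_tray between -0.138 and -0.045 m and x of stapler_c in the frame of long_tray between 0.045 and 0.138 m)) and ((x of measure_c in the frame of short_tray between 0.01 and 0.076 m and x of large_roll_c in the frame of short_tray between -0.076 and -0.01 m) or (x of measure_c in the frame of short_tray between -0.076 and -0.01 m and x of large_roll_c in the frame of short_tray between 0.01 and 0.076 m)) and x of small_roll_c in the frame of long_tray between -0.02 and 0.02 m and y of mouse_c in the frame of long_tray between -0.053 and 0.053 m and z of mouse_c in the frame of long_tray between 0.016 and 0.026 m and angle between each of mouse_c, stapler_c, small_roll_c, measure_c, large_roll_c's own z axis and vertical below 0.15 rad and linear speed of each of mouse, stapler, small_roll, measure, large_roll below 0.02 m/s and y of stapler_c in the frame of long_tray between -0.053 and 0.053 m and z of stapler_c in the frame of long_tray between 0.019 and 0.029 m and y of small_roll_c in the frame of long_tray between -0.053 and 0.053 m and z of small_roll_c in the frame of long_tray between 0.008 and 0.018 m and y of measure_c in the frame of short_tray between -0.053 and 0.053 m and z of measure_c in the frame of short_tray between 0.028 and 0.038 m and y of large_roll_c in the frame of short_tray between -0.053 and 0.053 m and z of large_roll_c in the frame of short_tray between 0.011 and 0.021 m); the robot touches nothing.
It fails at once if the box of staples is shifted by more than 25 mm (distance of staple_box_c from where it was at the start of the episode above 0.025 m).
It fails at once if the mug is shifted by more than 25 mm (distance of mug from where it was at the start of the episode above 0.025 m).
It fails at once if the pen cup is shifted by more than 25 mm (distance of pen_cup from where it was at the start of the episode above 0.025 m).
It also fails if it takes over 128 s, if anything falls off the work surface, if the arm or the gripper's body presses on something with over 40 N, if the wrist force passes 120 N, or if a joint passes its speed limit or range.

## Working session

There is one attempt and no reset: what is moved stays moved. The work goes in short steps, Python scripts to look and compute and a tool call to move; the robot and the scene stay as the last step left them, time stands still between calls to the robot, and variables do not carry over. Pictures are saved under pics/ and viewed, and the job is handed in when it is done.

Besides the shell and the picture viewer there is one more tool, called by a JSON object that holds its "api" and its "payload". drive_tool: Moves the arm, as the interface text tells. Its arguments: {"type":"object","properties":{"motion":{"type":"array"},"force":{"type":"number"}},"required":["motion"]}

```bash
mkdir -p pics; cat > h.py <<'E'
from plant import ctrl
import numpy as np, cv2
from scipy.spatial.transform import Rotation as R
def shot(name,save=None):
    p=ctrl.get_image(name)
    if save: cv2.imwrite('pics/'+save+'.png',p['frame'])
    return p
def w(p,pt): return np.array(p['rotation'])@np.array(pt)+np.array(p['origin'])
def ray(p,u,v,z):
    K=np.array(p['camera_matrix']);d=np.array(p['rotation'])@np.linalg.solve(K,[u,v,1.]);o=np.array(p['origin'])
    return o+d*(z-o[2])/d[2]
def pix(p,x):
    K=np.array(p['camera_matrix']);c=np.array(p['rotation']).T@(np.array(x)-np.array(p['origin']));c=K@c;return c[:2]/c[2]
E
python3 - <<'E'
from h import *
np.set_printoptions(precision=4,suppress=True)
s=ctrl.state();print(s['t'],s['tcp_pos'],s['orientation'],s['grip_width'])
for n in ['top','scene']:
    p=shot(n,n+'0');print(n,p['origin'],p['rotation'],p['camera_matrix'])
    for q in ['mouse_c','stapler_c','small_roll_c','large_roll_c','measure_c','long_tray','short_tray','staple_box_c','mug','pen_cup']:
        for r in ctrl.pinpoint(q,p)[:3]:
            x=w(p,r['point']);print(q,round(r['conf'],2),x,pix(p,x).round())
E
```

```text
0.0 [ 0.244  -0.5197  0.2089] [-0.0012  0.976   0.2176 -0.0001] 0.08555019309937766
top [0.3844 0.0365 1.2833] [ 0.0338 -0.7017  0.711  -0.0315] [[489.4097   0.     282.0221]
 [  0.     489.4097 216.3024]
 [  0.       0.       1.    ]]Traceback (most recent call last):
  File "<stdin>", line 8, in <module>
  File "h.py", line 8, in w
    def w(p,pt): return np.array(p['rotation'])@np.array(pt)+np.array(p['origin'])
                        ~~~~~~~~~~~~~~~~~~~~~~~^~~~~~~~~~~~~
ValueError: matmul: Input operand 1 has a mismatch in its core dimension 0, with gufunc signature (n?,k),(k,m?)->(n?,m?) (size 3 is different from 4)
```

Rotation is a quaternion; fix.

```bash
cat > h.py <<'E'
from plant import ctrl
import numpy as np, cv2
from scipy.spatial.transform import Rotation as R
np.set_printoptions(precision=4,suppress=True)
def rot(q): return R.from_quat(q,scalar_first=True).as_matrix()
def shot(name,save=None):
    p=ctrl.get_image(name)
    if save: cv2.imwrite('pics/'+save+'.png',p['frame'])
    return p
def w(p,pt): return rot(p['rotation'])@np.array(pt)+np.array(p['origin'])
def ray(p,u,v,z):
    K=np.array(p['camera_matrix']);d=rot(p['rotation'])@np.linalg.solve(K,[u,v,1.]);o=np.array(p['origin'])
    return o+d*(z-o[2])/d[2]
def pix(p,x):
    K=np.array(p['camera_matrix']);c=rot(p['rotation']).T@(np.array(x)-np.array(p['origin']));c=K@c;return c[:2]/c[2]
E
python3 - <<'E'
from h import *
for n in ['top','scene']:
    p=shot(n,n+'0');print(n,p['origin'],p['rotation'])
    for q in ['mouse_c','stapler_c','small_roll_c','large_roll_c','measure_c','long_tray','short_tray','staple_box_c','mug','pen_cup']:
        for r in ctrl.pinpoint(q,p)[:3]:
            x=w(p,r['point']);print(q,round(r['conf'],2),x,pix(p,x).round())
E
```

```text
top [0.3844 0.0365 1.2833] [ 0.0338 -0.7017  0.711  -0.0315]
mouse_c 0.59 [0.4604 0.1163 0.0159] [253. 233.]
stapler_c 0.59 [0.6147 0.1248 0.0184] [249. 174.]
small_roll_c 0.51 [ 0.6058 -0.0098  0.0115] [300. 177.]
large_roll_c 0.58 [ 0.6042 -0.1281  0.0126] [346. 177.]
measure_c 0.83 [ 0.4593 -0.1162  0.0318] [343. 231.]
long_tray 0.92 [ 0.5081 -0.3153 -0.001 ] [417. 213.]
short_tray 0.83 [0.4978 0.3169 0.0047] [177. 220.]
short_tray 0.81 [ 0.2445  0.3518 -0.003 ] [163. 317.]
short_tray 0.8 [0.7466 0.3723 0.0046] [156. 127.]
staple_box_c 0.52 [ 0.4677 -0.0025  0.0196] [299. 229.]
staple_box_c 0.38 [0.7659 0.1848 0.0073] [226. 119.]
mug 0.7 [ 0.7589 -0.2013  0.0058] [371. 120.]
pen_cup 0.87 [0.7668 0.1824 0.0057] [227. 119.]
pen_cup 0.69 [ 0.4656 -0.006   0.0168] [300. 230.]
scene [1.3719 0.0334 0.7067] [-0.3202  0.625   0.6391 -0.3137]
mouse_c 0.97 [0.4599 0.1155 0.0185] [309. 217.]
stapler_c 0.66 [0.615  0.1209 0.0159] [315. 261.]
small_roll_c 0.73 [ 0.7596 -0.2031  0.0011] [152. 314.]
small_roll_c 0.69 [ 0.6082 -0.0088  0.0069] [256. 261.]
large_roll_c 0.89 [ 0.6091 -0.1286  0.0129] [201. 258.]
measure_c 0.65 [ 0.4572 -0.1189  0.0314] [213. 210.]
short_tray 0.76 [ 0.2396  0.3489 -0.005 ] [387. 179.]
short_tray 0.75 [0.748  0.3704 0.0006] [445. 316.]
short_tray 0.74 [0.498  0.3128 0.0028] [392. 234.]
staple_box_c 0.6 [ 0.4646 -0.0038  0.0158] [260. 218.]
mug 0.64 [ 0.7607 -0.2042 -0.0032] [152. 316.]
pen_cup 0.91 [0.7661 0.187  0.0019] [353. 321.]
```

View pics/top0.png

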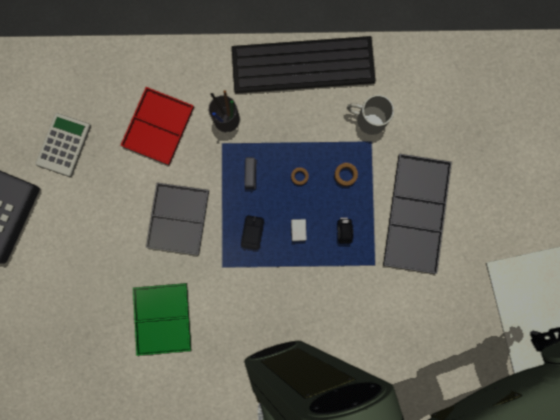

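View pics/scene0.png

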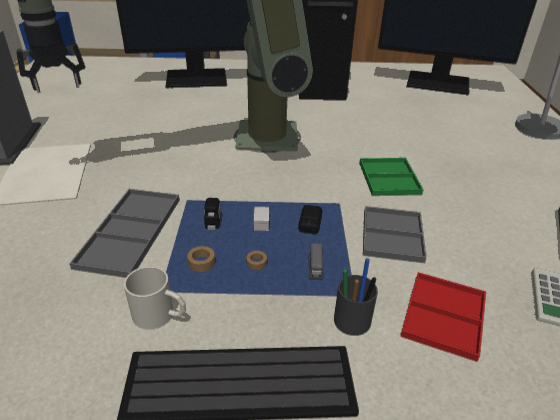

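The top image shows the grey long tray at (417,213). Three short trays could be the one meant: grey at (177,220), red at (157,126) and green at (162,318), and only the grey one fits. The rolls are at (300,176), small, and (346,174), large. Next I'll confirm with a crop and measure orientations.

```bash
python3 - <<'E'
from h import *
p=shot('top','top1');f=p['frame']
c=cv2.resize(f[140:275,140:455],None,fx=2.5,fy=2.5,interpolation=cv2.INTER_CUBIC)
cv2.imwrite('pics/crop1.png',cv2.convertScaleAbs(c,alpha=1.8))
hz={'mouse_c':.02,'stapler_c':.04,'small_roll_c':.018,'large_roll_c':.024,'measure_c':.058,'long_tray':.018,'short_tray':.018,'staple_box_c':.032}
for q,z in hz.items():
    for r in ctrl.silhouettes(q,p)[:2]:
        m=r['mask'].astype(np.uint8);
        cs,_=cv2.findContours(m,0,2)
        if not cs: continue
        c=max(cs,key=cv2.contourArea).reshape(-1,2)
        W=np.array([ray(p,u,v,z)[:2] for u,v in c],np.float32)*1000
        (cx,cy),(a,b),t=cv2.minAreaRect(W)
        if a<b:a,b,t=b,a,t+90
        print(q,round(r['conf'],2),m.sum(),'ctr mm',round(cx,1),round(cy,1),'size',round(a,1),round(b,1),'ang of long axis',round((t+90)%180-90,1))
E
```

```text
mouse_c 0.6 636 ctr mm 461.0 116.7 size 86.3 51.0 ang of long axis -10.2
small_roll_c 0.49 150 ctr mm 604.3 -8.5 size 42.3 41.9 ang of long axis -0.8
large_roll_c 0.52 270 ctr mm 607.6 -127.5 size 59.7 53.4 ang of long axis -45.8
large_roll_c 0.51 395 ctr mm 463.5 -121.9 size 67.3 41.2 ang of long axis -1.5
measure_c 0.76 377 ctr mm 460.1 -118.9 size 62.9 37.6 ang of long axis -1.4
long_tray 0.71 6282 ctr mm 505.9 -311.6 size 300.6 146.0 ang of long axis -10.6
short_tray 0.79 3661 ctr mm 500.1 310.9 size 176.5 144.8 ang of long axis -8.8
short_tray 0.66 3814 ctr mm 244.3 350.7 size 174.9 143.6 ang of long axis 4.0
staple_box_c 0.6 307 ctr mm 465.9 -1.9 size 53.9 38.4 ang of long axis -0.8
```

View pics/crop1.png

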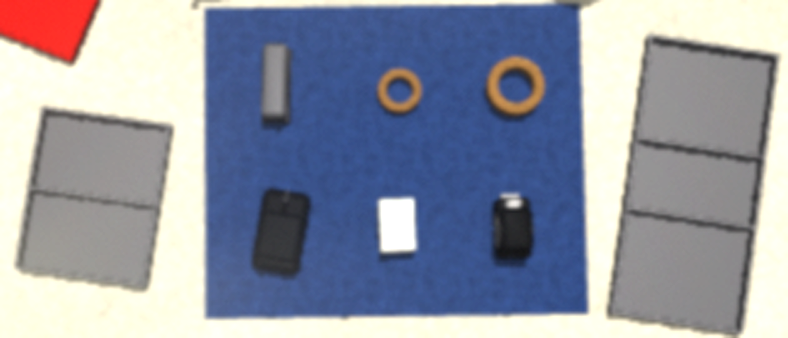

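The crop confirms that the neutral grey two-compartment tray, the small inner roll and the larger right roll are the ones meant. I'll refine the tray poses with a model overlay and get the stapler's yaw from the scene image.

```bash
cat >> h.py <<'E'
def tray(cx,cy,a,L,W,div,z=.018):
    c,s=np.cos(np.radians(a)),np.sin(np.radians(a));T=lambda x,y:(cx+c*x-s*y,cy+s*x+c*y,z)
    segs=[[T(-L/2,-W/2),T(L/2,-W/2),T(L/2,W/2),T(-L/2,W/2),T(-L/2,-W/2)]]+[[T(d,-W/2),T(d,W/2)] for d in div]
    return segs
def draw(img,p,segs,k,off,col):
    for s in segs:
        pts=np.array([(pix(p,x)+.5-off)*k-.5 for x in s])
        cv2.polylines(img,[(pts*16).round().astype(np.int32)],False,col,1,cv2.LINE_AA,4)
E
python3 - <<'E'
from h import *
p=shot('top','top2');f=p['frame'];k=6
for n,args,off in [('long',(.507,-.314,-10.3,.296,.138,(-.037,.037)),(375,148)),('short',(.4985,.313,-8.8,.172,.138,(0,)),(140,175))]:
    off=np.array(off);w_,h_=(85,132) if n=='long' else (75,88)
    kk=4.5 if n=='long' else 6
    c=cv2.resize(f[off[1]:off[1]+h_,off[0]:off[0]+w_],None,fx=kk,fy=kk,interpolation=cv2.INTER_CUBIC)
    c=cv2.convertScaleAbs(c,alpha=2)
    draw(c,p,tray(*args),kk,off,(0,0,255)); cv2.imwrite(f'pics/{n}2.png',c)
# stapler by colour on blue mat
def rect(mask,z,n):
    cs,_=cv2.findContours(mask.astype(np.uint8),0,2);c=max(cs,key=cv2.contourArea).reshape(-1,2)
    W=np.array([ray(p,u,v,z)[:2] for u,v in c],np.float32)*1000
    (cx,cy),(a,b),t=cv2.minAreaRect(W)
    if a<b:a,b,t=b,a,t+90
    print(n,cx,cy,a,b,(t+90)%180-90)
b=f.astype(int);m=np.zeros(f.shape[:2],bool)
m[150:200,235:265]=(b[...,0]-b[...,2]<30)[150:200,235:265]
rect(m,.035,'stapler')
for q in ['stapler_c','stapler']:
  try:
    for r in ctrl.silhouettes(q,p): print(q,r['conf'],r['mask'].sum()); rect(r['mask'],.035,q)
  except Exception as e: print(e)
for r in ctrl.pinpoint('stapler_c',p)+ctrl.pinpoint('long_tray',p): print(w(p,r['point']),r['conf'])
E
```

```text
stapler 611.097412109375 121.13504028320312 88.9942398071289 31.054880142211914 -0.46561431884765625
stapler_c 0.89 326
stapler_c 612.35546875 119.82798767089844 81.16416931152344 28.46131134033203 -0.4656219482421875
stapler_c 0.21 670
stapler_c 460.82476806640625 114.7778549194336 85.72151184082031 53.90257263183594 -9.064285278320312
stapler 0.89 326
stapler 612.35546875 119.82798767089844 81.16416931152344 28.46131134033203 -0.4656219482421875
stapler 0.21 670
stapler 460.82476806640625 114.7778549194336 85.72151184082031 53.90257263183594 -9.064285278320312
[0.6162 0.1263 0.0203] 0.75
[ 0.5108 -0.3127 -0.    ] 0.72
```

View pics/long2.png

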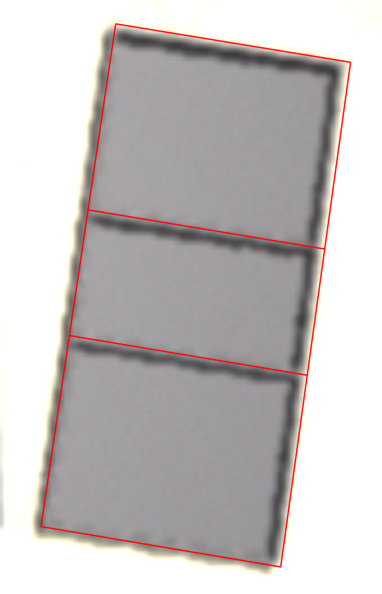

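View pics/short2.png

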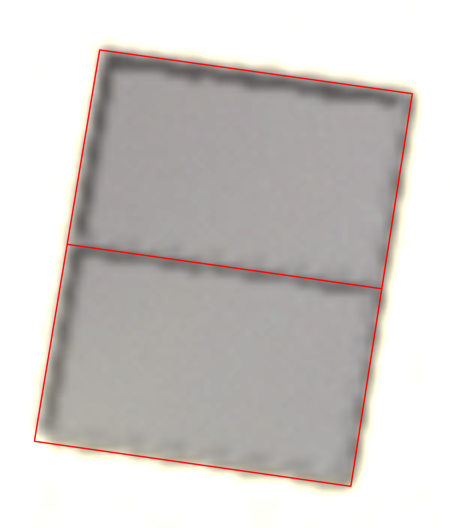

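The long tray's rim sits about 3 mm left and 2 mm below the overlay, so I use (0.504, -0.311, -10.3°). The short tray overlay fits at (0.4985, 0.313, -8.8°). Now a plan helper.

```bash
cat > plan.py <<'E'
from h import *
import sys
x,y,z,yaw=map(float,sys.argv[1:5])
s=ctrl.state();M=rot(s['orientation']);cur=np.degrees(np.arctan2(M[1,0],M[0,0]))
tilt=np.degrees(np.arccos(-M[2,2]))
d=(yaw-cur+180)%360-180
c,sn=np.cos(np.radians(yaw)),np.sin(np.radians(yaw))
N=np.array([[c,sn,0],[sn,-c,0],[0,0,-1]]).T
t=N.T@(np.array([x,y,z])-s['tcp_pos'])*100
print('t',round(s['t'],2),'pos',np.array(s['tcp_pos']),'yaw',round(cur,2),'tilt',round(tilt,2),'w',round(s['grip_width'],4),'F',np.array(s['ft_force']).round(1),'q',np.array(s['q']).round(2))
print('turn z rad',round(-np.radians(d),4),'rows',round(abs(d)/7.16,2),'then travel cm',t.round(2),'rows',round(np.linalg.norm(t)/4.17,2))
E
python3 plan.py .459 -.1175 .13 -1.4
```

```text
t 1.9 pos [ 0.2443 -0.5205  0.2101] yaw 25.14 tilt 0.0 w 0.0855 F [ 0.7  0.1 -0. ] q [-1.28  0.21  1.54 -0.    1.39 -0.15]
turn z rad 0.4632 rows 3.71 then travel cm [ 20.48 -40.82   8.01] rows 11.12
```

{"api": "drive_tool", "payload": {"motion": [{"travel":[0,0,1],"turn":[0,0,0.1158],"jaw":8.5},{"travel":[0,0,1],"turn":[0,0,0.1158],"jaw":8.5},{"travel":[0,0,1],"turn":[0,0,0.1158],"jaw":8.5},{"travel":[0,0,1],"turn":[0,0,0.1158],"jaw":8.5},{"travel":[1.8,-3.6,0.3],"turn":[0,0,0],"jaw":8.5},{"travel":[1.8,-3.6,0.3],"turn":[0,0,0],"jaw":8.5},{"travel":[1.8,-3.6,0.3],"turn":[0,0,0],"jaw":8.5},{"travel":[1.8,-3.6,0.3],"turn":[0,0,0],"jaw":8.5}], "force": 40}}

```text
t: 2.57
tcp_pos: [0.3201, -0.3769, 0.1578]
orientation: [-0.0, 1.0, -0.013, 0.0]
ft_force: [0.3, -0.5, 0.1]
grip_width: 0.085
```

{"api": "drive_tool", "payload": {"motion": [{"travel":[1.9,-3.7,0.4],"turn":[0,0,0],"jaw":8.5},{"travel":[1.9,-3.7,0.4],"turn":[0,0,0],"jaw":8.5},{"travel":[1.9,-3.7,0.4],"turn":[0,0,0],"jaw":8.5},{"travel":[1.9,-3.7,0.4],"turn":[0,0,0],"jaw":8.5},{"travel":[1.9,-3.7,0.4],"turn":[0,0,0],"jaw":8.5},{"travel":[1.9,-3.7,0.4],"turn":[0,0,0],"jaw":8.5},{"travel":[1.9,-3.7,0.4],"turn":[0,0,0],"jaw":8.5},{"travel":[0,0,0],"turn":[0,0,0],"jaw":8.5}]}}

```text
t: 3.23
tcp_pos: [0.4606, -0.1168, 0.1297]
orientation: [-0.002, 1.0, -0.008, 0.0]
ft_force: [-1.0, -1.2, -0.1]
grip_width: 0.085
```

```bash
python3 plan.py .459 -.1175 .012 -1.4
```

```text
t 3.23 pos [ 0.4606 -0.1168  0.1297] yaw -0.94 tilt 0.21 w 0.085 F [-1.  -1.2 -0.1] q [-0.43  0.08  1.86  0.    1.2   1.15]
turn z rad 0.0081 rows 0.06 then travel cm [-0.16  0.08 11.77] rows 2.82
```

{"api": "drive_tool", "payload": {"motion": [{"travel":[-0.1,0.05,3.5],"turn":[0,0,0],"jaw":8.5},{"travel":[0,0,3.5],"turn":[0,0,0],"jaw":8.5},{"travel":[0,0,3],"turn":[0,0,0],"jaw":8.5},{"travel":[0,0,1.8],"turn":[0,0,0],"jaw":8.5},{"travel":[0,0,0],"turn":[0,0,0],"jaw":8.5},{"travel":[0,0,0],"turn":[0,0,0],"jaw":2.5},{"travel":[0,0,0],"turn":[0,0,0],"jaw":2.5},{"travel":[0,0,0],"turn":[0,0,0],"jaw":2.5}]}}

```text
t: 3.9
tcp_pos: [0.4595, -0.125, 0.0141]
orientation: [0.001, 1.0, -0.012, 0.002]
ft_force: [-0.1, -1.1, -0.8]
grip_width: 0.0511
```

{"api": "drive_tool", "payload": {"motion": [{"travel":[0,0,0],"turn":[0,0,0],"jaw":2.5},{"travel":[0,0,0],"turn":[0,0,0],"jaw":2.5},{"travel":[0,0,0],"turn":[0,0,0],"jaw":2.5},{"travel":[0,0,0],"turn":[0,0,0],"jaw":2.5}]}}

```text
t: 4.23
tcp_pos: [0.4594, -0.1245, 0.014]
orientation: [0.001, 1.0, -0.012, 0.002]
ft_force: [-0.8, 0.3, 6.2]
grip_width: 0.0331
```

```bash
python3 plan.py .457 .3194 .13 -8.8; python3 - <<'E'
from h import *
p=shot('scene','g1')
cv2.imwrite('pics/g1c.png',cv2.resize(p['frame'][150:280,140:340],None,fx=4,fy=4))
E
```

```text
t 4.23 pos [ 0.4594 -0.1245  0.014 ] yaw -1.4 tilt 0.21 w 0.0331 F [-0.8  0.3  6.2] q [-0.45  0.26  1.94  0.    0.94  1.15]
turn z rad 0.1292 rows 1.03 then travel cm [ -7.02 -43.83 -11.6 ] rows 11.0
```

View pics/g1c.png

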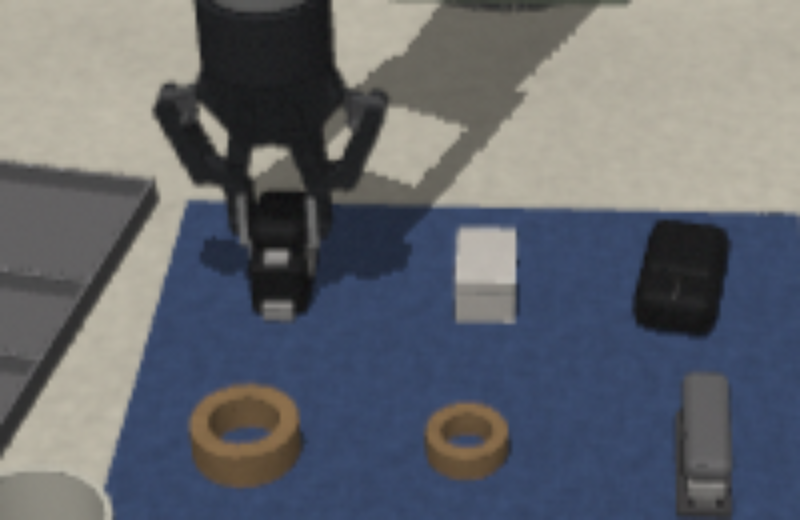

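The measuring tape is between the pads at scene (210,210), opening 33 mm. Lift and carry to the short tray's near compartment.

{"api": "drive_tool", "payload": {"motion": [{"travel":[0,0,-3],"turn":[0,0,0],"jaw":2.5},{"travel":[0,0,-4],"turn":[0,0,0.065],"jaw":2.5},{"travel":[0,0,-4],"turn":[0,0,0.065],"jaw":2.5},{"travel":[-0.6,-3.6,-0.6],"turn":[0,0,0],"jaw":2.5},{"travel":[-0.6,-3.6,0],"turn":[0,0,0],"jaw":2.5},{"travel":[-0.6,-3.6,0],"turn":[0,0,0],"jaw":2.5},{"travel":[-0.6,-3.6,0],"turn":[0,0,0],"jaw":2.5},{"travel":[-0.6,-3.6,0],"turn":[0,0,0],"jaw":2.5}]}}

```text
t: 4.95
tcp_pos: [0.4549, 0.06, 0.1283]
orientation: [0.0, 0.997, -0.077, 0.0]
ft_force: [0.8, 0.9, -2.7]
grip_width: 0.0333
```

{"api": "drive_tool", "payload": {"motion": [{"travel":[-0.6,-3.7,0],"turn":[0,0,0],"jaw":2.5},{"travel":[-0.6,-3.7,0],"turn":[0,0,0],"jaw":2.5},{"travel":[-0.6,-3.7,0],"turn":[0,0,0],"jaw":2.5},{"travel":[-0.6,-3.7,0],"turn":[0,0,0],"jaw":2.5},{"travel":[-0.6,-3.7,0],"turn":[0,0,0],"jaw":2.5},{"travel":[-0.6,-3.7,0],"turn":[0,0,0],"jaw":2.5},{"travel":[-0.3,-2.8,0],"turn":[0,0,0],"jaw":2.5},{"travel":[0,0,0],"turn":[0,0,0],"jaw":2.5}]}}

```text
t: 5.62
tcp_pos: [0.4551, 0.3166, 0.1284]
orientation: [-0.002, 0.997, -0.075, 0.0]
ft_force: [0.4, 0.1, -2.5]
grip_width: 0.0333
```

```bash
python3 plan.py .457 .3194 .07 -8.8
```

```text
t 5.62 pos [0.4551 0.3166 0.1284] yaw -8.56 tilt 0.19 w 0.0333 F [ 0.4  0.1 -2.5] q [0.45 0.24 1.68 0.   1.22 2.17]
turn z rad 0.0043 rows 0.03 then travel cm [ 0.14 -0.3   5.84] rows 1.4
```

{"api": "drive_tool", "payload": {"motion": [{"travel":[0.1,-0.2,2.9],"turn":[0,0,0],"jaw":2.5},{"travel":[0.05,-0.1,2.9],"turn":[0,0,0],"jaw":2.5},{"travel":[0,0,2],"turn":[0,0,0],"jaw":2.5},{"travel":[0,0,0],"turn":[0,0,0],"jaw":2.5},{"travel":[0,0,0],"turn":[0,0,0],"jaw":2.5}]}}

```text
t: 6.03
tcp_pos: [0.4559, 0.3131, 0.0487]
orientation: [0.001, 0.997, -0.077, -0.002]
ft_force: [-0.2, 1.2, -1.2]
grip_width: 0.0332
```

```bash
python3 plan.py .457 .3194 .019 -8.8;python3 - <<'E'
from h import *
p=shot('scene','g2')
cv2.imwrite('pics/g2c.png',cv2.resize(p['frame'][150:280,330:470],None,fx=4,fy=4))
E
```

```text
t 6.03 pos [0.4559 0.3131 0.0487] yaw -8.86 tilt 0.26 w 0.0332 F [-0.2  1.2 -1.2] q [ 0.45  0.35  1.73 -0.    1.07  2.17]
turn z rad -0.001 rows 0.01 then travel cm [ 0.01 -0.64  2.97] rows 0.73
```

View pics/g2c.png

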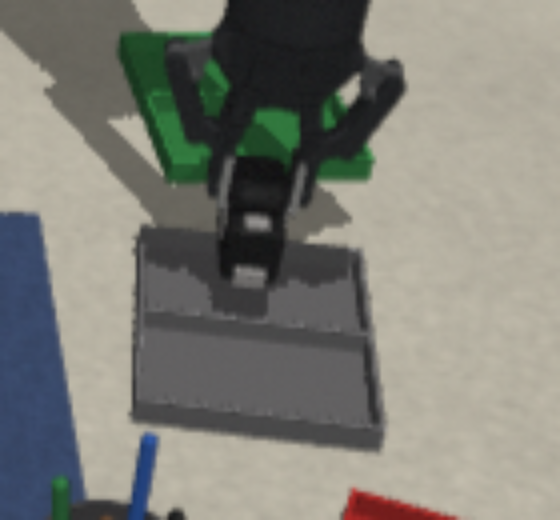

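The measuring tape is above the near compartment of the grey short tray, scene (395,215). Set it down.

{"api": "drive_tool", "payload": {"motion": [{"travel":[0,-0.4,1.5],"turn":[0,0,0],"jaw":2.5},{"travel":[0,0,1.0],"turn":[0,0,0],"jaw":2.5},{"travel":[0,0,0.45],"turn":[0,0,0],"jaw":2.5},{"travel":[0,0,0],"turn":[0,0,0],"jaw":2.5},{"travel":[0,0,0],"turn":[0,0,0],"jaw":2.5}]}}

```text
t: 6.5
tcp_pos: [0.4583, 0.3182, 0.0211]
orientation: [-0.0, 0.997, -0.077, 0.0]
ft_force: [-0.1, -0.8, -1.4]
grip_width: 0.0335
```

```bash
python3 plan.py .457 .3194 .018 -8.8
```

```text
t 6.5 pos [0.4583 0.3182 0.0211] yaw -8.85 tilt 0.01 w 0.0335 F [-0.1 -0.8 -1.4] q [ 0.45  0.4   1.73 -0.    1.01  2.18]
turn z rad -0.0009 rows 0.01 then travel cm [-0.15 -0.1   0.31] rows 0.09
```

{"api": "drive_tool", "payload": {"motion": [{"travel":[0,0,0.25],"turn":[0,0,0],"jaw":2.5},{"travel":[0,0,0],"turn":[0,0,0],"jaw":2.5},{"travel":[0,0,0],"turn":[0,0,0],"jaw":5.5},{"travel":[0,0,0],"turn":[0,0,0],"jaw":5.5},{"travel":[0,0,0],"turn":[0,0,0],"jaw":5.5},{"travel":[0,0,0],"turn":[0,0,0],"jaw":5.5}]}}

```text
t: 7.0
tcp_pos: [0.4587, 0.3186, 0.0187]
orientation: [-0.0, 0.997, -0.077, 0.001]
ft_force: [0.9, -0.2, 0.5]
grip_width: 0.0546
```

{"api": "drive_tool", "payload": {"motion": [{"travel":[0,0,-2],"turn":[0,0,0],"jaw":5.5},{"travel":[0,0,-3.5],"turn":[0,0,0],"jaw":6},{"travel":[0,0,-3.5],"turn":[0,0,0],"jaw":8.5},{"travel":[0,0,-2],"turn":[0,0,0],"jaw":8.5}]}}

```text
t: 7.33
tcp_pos: [0.4601, 0.3193, 0.1324]
orientation: [-0.001, 0.997, -0.077, 0.003]
ft_force: [1.0, 1.5, 0.8]
grip_width: 0.0816
```

```bash
python3 plan.py .607 -.128 .13 -8.8;python3 - <<'E'
from h import *
p=shot('scene','g3')
cv2.imwrite('pics/g3c.png',cv2.resize(p['frame'][150:280,140:470],None,fx=2.4,fy=2.4))
for q in ['measure_c','large_roll_c']:
    for r in ctrl.pinpoint(q,p)[:2]: print(q,r['conf'],w(p,r['point']))
E
```

```text
t 7.33 pos [0.4601 0.3193 0.1324] yaw -8.84 tilt 0.33 w 0.0816 F [1.  1.5 0.8] q [0.45 0.25 1.66 0.   1.23 2.18]
turn z rad -0.0007 rows 0.01 then travel cm [21.36 41.96  0.24] rows 11.29
measure_c 0.93 [0.4567 0.3191 0.0346]
large_roll_c 0.85 [ 0.6077 -0.1289  0.0124]
```

View pics/g3c.png

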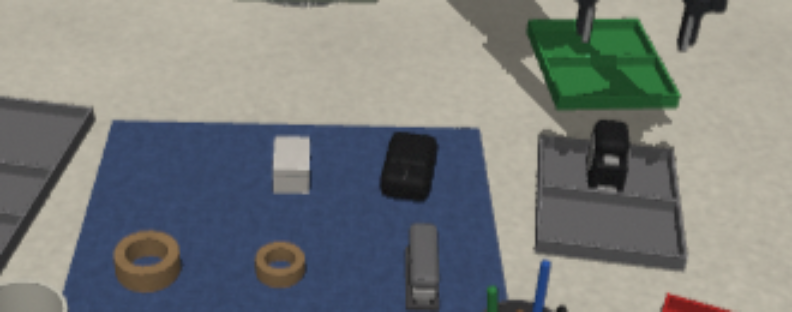

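The measuring tape stands upright in the near compartment (crop 608,155). Large roll next.

{"api": "drive_tool", "payload": {"motion": [{"travel":[1.8,3.5,0],"turn":[0,0,0],"jaw":8.5},{"travel":[1.8,3.5,0],"turn":[0,0,0],"jaw":8.5},{"travel":[1.8,3.5,0],"turn":[0,0,0],"jaw":8.5},{"travel":[1.8,3.5,0],"turn":[0,0,0],"jaw":8.5},{"travel":[1.8,3.5,0],"turn":[0,0,0],"jaw":8.5},{"travel":[1.8,3.5,0],"turn":[0,0,0],"jaw":8.5},{"travel":[1.8,3.5,0],"turn":[0,0,0],"jaw":8.5},{"travel":[1.8,3.5,0],"turn":[0,0,0],"jaw":8.5}]}}

```text
t: 8.15
tcp_pos: [0.5561, 0.0178, 0.1262]
orientation: [-0.0, 0.997, -0.077, -0.002]
ft_force: [0.2, -0.4, -0.4]
grip_width: 0.0851
```

{"api": "drive_tool", "payload": {"motion": [{"travel":[1.8,3.5,1],"turn":[0,0,0],"jaw":8.5},{"travel":[1.8,3.5,1],"turn":[0,0,0],"jaw":8.5},{"travel":[1.8,3.5,1],"turn":[0,0,0],"jaw":8.5},{"travel":[1.5,3.4,1],"turn":[0,0,0],"jaw":8.5},{"travel":[0,0,2.5],"turn":[0,0,0],"jaw":8.5},{"travel":[0,0,0],"turn":[0,0,0],"jaw":8.5},{"travel":[0,0,0],"turn":[0,0,0],"jaw":8.5}]}}

```text
t: 8.73
tcp_pos: [0.6009, -0.1277, 0.0594]
orientation: [-0.001, 0.997, -0.078, -0.004]
ft_force: [-1.2, 0.2, 0.9]
grip_width: 0.0846
```

```bash
python3 plan.py .607 -.1285 .003 -8.8
```

```text
t 8.73 pos [ 0.6009 -0.1277  0.0594] yaw -8.91 tilt 0.48 w 0.0846 F [-1.2  0.2  0.9] q [-0.35  0.45  1.56  0.    1.14  1.38]
turn z rad -0.002 rows 0.02 then travel cm [ 0.62 -0.02  5.64] rows 1.36
```

{"api": "drive_tool", "payload": {"motion": [{"travel":[0.5,0,2],"turn":[0,0,0],"jaw":8.5},{"travel":[0,0,1.5],"turn":[0,0,0],"jaw":8.5},{"travel":[0,0,0],"turn":[0,0,0],"jaw":8.5},{"travel":[0,0,0],"turn":[0,0,0],"jaw":8.5}]}}

```text
t: 9.07
tcp_pos: [0.6082, -0.1277, 0.0278]
orientation: [-0.0, 0.997, -0.076, -0.001]
ft_force: [0.8, 0.9, -0.4]
grip_width: 0.085
```

```bash
python3 plan.py .607 -.1285 .003 -8.8;python3 - <<'E'
from h import *
p=shot('scene','g4')
cv2.imwrite('pics/g4c.png',cv2.resize(p['frame'][180:300,140:300],None,fx=5,fy=5))
E
```

```text
t 9.07 pos [ 0.6082 -0.1277  0.0278] yaw -8.75 tilt 0.13 w 0.085 F [ 0.8  0.9 -0.4] q [-0.35  0.5   1.56  0.    1.09  1.38]
turn z rad 0.0009 rows 0.01 then travel cm [-0.11  0.1   2.48] rows 0.6
```

View pics/g4c.png

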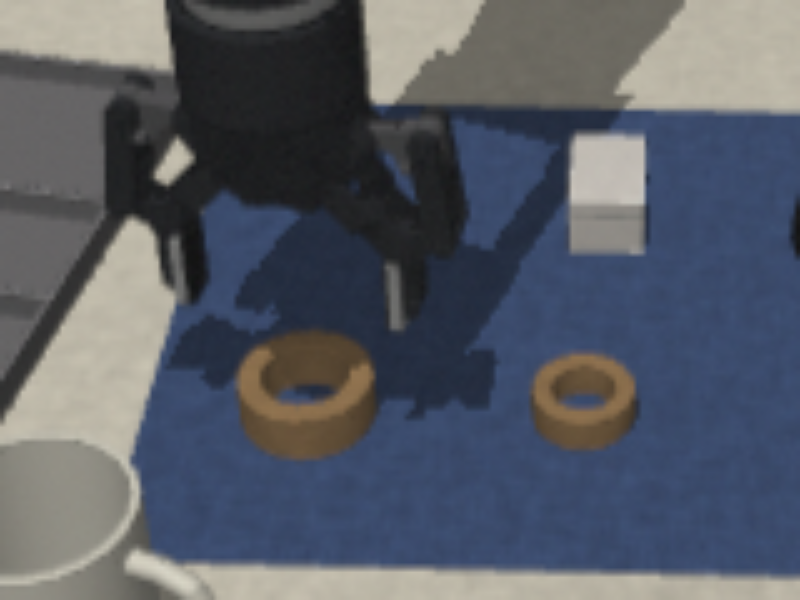

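The jaws straddle the large roll (crop 305,395). Descend and close.

{"api": "drive_tool", "payload": {"motion": [{"travel":[0,0,1.4],"turn":[0,0,0],"jaw":8.5},{"travel":[0,0,0.9],"turn":[0,0,0],"jaw":8.5},{"travel":[0,0,0],"turn":[0,0,0],"jaw":8.5},{"travel":[0,0,0],"turn":[0,0,0],"jaw":5},{"travel":[0,0,0],"turn":[0,0,0],"jaw":5},{"travel":[0,0,0],"turn":[0,0,0],"jaw":5},{"travel":[0,0,0],"turn":[0,0,0],"jaw":5},{"travel":[0,0,0],"turn":[0,0,0],"jaw":5}]}}

```text
t: 9.78
tcp_pos: [0.6095, -0.1294, 0.0056]
orientation: [0.0, 0.997, -0.077, 0.0]
ft_force: [-0.8, 0.5, -0.1]
grip_width: 0.0502
```

```bash
python3 plan.py .540 .3066 .13 -8.8;python3 - <<'E'
from h import *
p=shot('scene','g5')
cv2.imwrite('pics/g5c.png',cv2.resize(p['frame'][180:300,140:300],None,fx=5,fy=5))
E
```

```text
t 9.78 pos [ 0.6095 -0.1294  0.0056] yaw -8.85 tilt 0.05 w 0.0502 F [-0.8  0.5 -0.1] q [-0.35  0.53  1.56 -0.    1.05  1.38]
turn z rad -0.0008 rows 0.01 then travel cm [-13.54 -42.02 -12.44] rows 11.0
```

View pics/g5c.png

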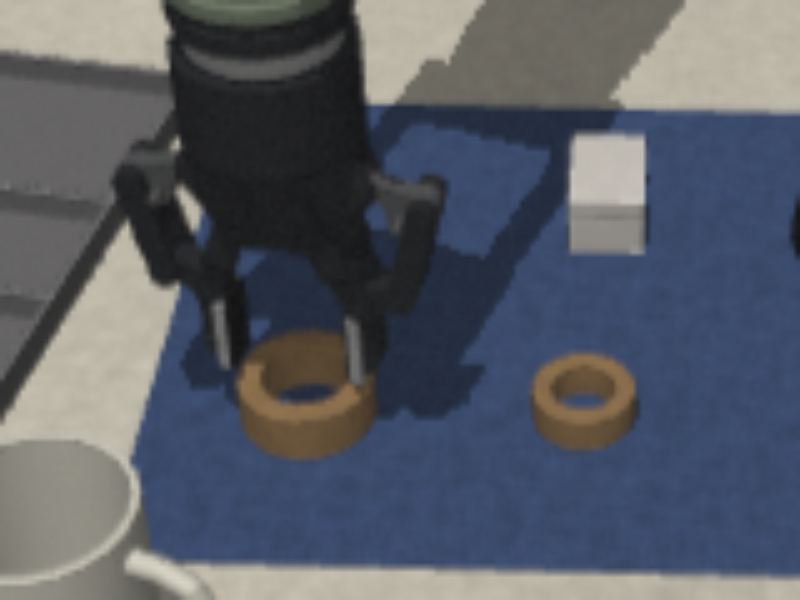

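```bash
python3 - <<'E'
from h import *
s=ctrl.state();print(s['tcp_pos'])
p=shot('top','t5');q=shot('scene')
cv2.imwrite('pics/t5c.png',cv2.convertScaleAbs(cv2.resize(p['frame'][140:240,270:400],None,fx=6,fy=6),alpha=1.8))
for z in (.0056,.02): 
    x=np.array(s['tcp_pos']);x[2]=z;print(z,(pix(p,x)-[270,140])*6,(pix(q,x)-[140,180])*5)
for r in ctrl.pinpoint('large_roll_c',p)+ctrl.pinpoint('large_roll_c',q): print(r['conf'])
for pp in (p,q):
  for r in ctrl.pinpoint('large_roll_c',pp)[:2]: print(w(pp,r['point']))
E
```

```text
[ 0.6094 -0.1294  0.0056]
0.0056 [453.5593 211.6113] [304.0851 403.6031]
0.02 [457.7086 205.7977] [301.5056 379.1217]
0.6
0.55
0.55
0.93
[ 0.6089 -0.1281  0.0135]
[0.4591 0.1191 0.0182]
[ 0.6094 -0.1303  0.0157]
```

View pics/t5c.png

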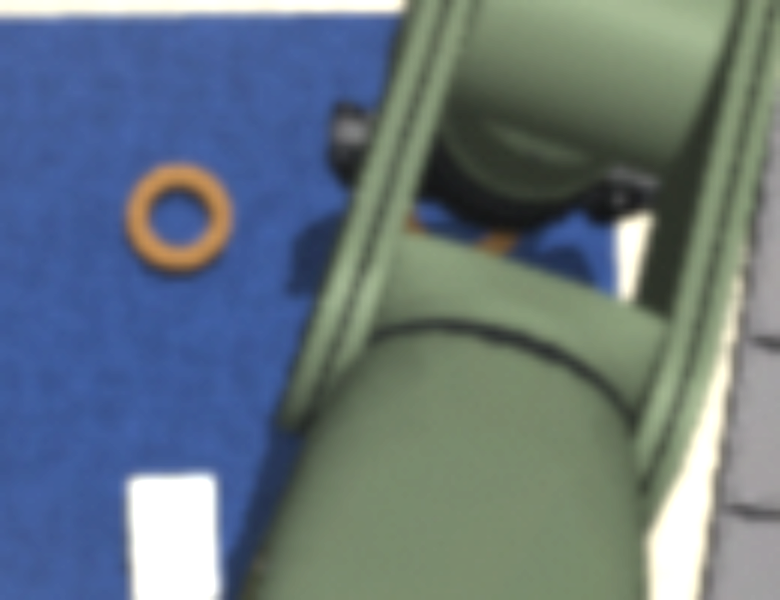

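```bash
python3 - <<'E'
from h import *
q=shot('scene')
for z in (.005,.01,.015,.02,.025,.03): 
    print(z,(pix(q,[.6133,-.1047,z])-[140,180])*5,(pix(q,[.6056,-.1541,z])-[140,180])*5)
f=q['frame']
cv2.imwrite('pics/g6c.png',cv2.convertScaleAbs(cv2.resize(f[225:285,165:235],None,fx=10,fy=10,interpolation=cv2.INTER_CUBIC),alpha=1.6))
E
```

```text
0.005 [359.1414 411.8605] [249.4347 397.5277]
0.01 [358.4089 403.4077] [248.3884 389.0843]
0.015 [357.6721 394.9054] [247.336  380.5917]
0.02 [356.931  386.3532] [246.2774 372.0496]
0.025 [356.1855 377.7506] [245.2127 363.4575]
0.03 [355.4357 369.0973] [244.1417 354.8149]
```

View pics/g6c.png

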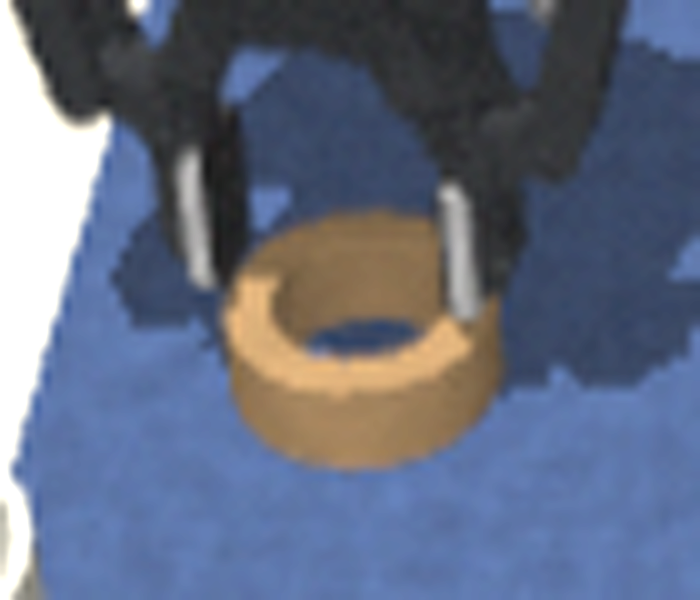

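Opening is 50 mm, less than the 60 mm ring, and the tips are drawn at about z = 0.024 over the ring's top (g6 crop 465,320). So the fingertips are about 15–20 mm above the reported TCP when open, and the fingers closed above the roll. I'll lift, reopen and go lower.

{"api": "drive_tool", "payload": {"motion": [{"travel":[0,0,-2],"turn":[0,0,0],"jaw":5},{"travel":[0,0,-1],"turn":[0,0,0],"jaw":8.5},{"travel":[0,0,0],"turn":[0,0,0],"jaw":8.5},{"travel":[0,0,0],"turn":[0,0,0],"jaw":8.5},{"travel":[0,0,0],"turn":[0,0,0],"jaw":8.5},{"travel":[0,0,2],"turn":[0,0,0],"jaw":8.5},{"travel":[0,0,1],"turn":[0,0,0],"jaw":8.5},{"travel":[0,0,0],"turn":[0,0,0],"jaw":8.5}]}}

```text
t: 10.85
tcp_pos: [0.6055, -0.128, 0.0011]
orientation: [-0.001, 0.997, -0.077, -0.004]
ft_force: [-0.1, -0.7, 0.1]
grip_width: 0.0852
```

```bash
python3 plan.py .608 -.1285 0 -8.8; python3 - <<'E'
from h import *
q=shot('scene')
f=q['frame']
cv2.imwrite('pics/g7c.png',cv2.convertScaleAbs(cv2.resize(f[215:285,155:245],None,fx=8,fy=8,interpolation=cv2.INTER_CUBIC),alpha=1.6))
s=ctrl.state();M=rot(s['orientation'])
for sgn in (-1,1):
  for b in (.015,.02,.025): print(sgn,b,(pix(q,s['tcp_pos']+M@[0.011,sgn*.0425,-b])-[155,215])*8)
E
```

```text
t 10.85 pos [ 0.6055 -0.128   0.0011] yaw -8.85 tilt 0.47 w 0.0852 F [-0.1 -0.7  0.1] q [-0.35  0.54  1.57 -0.    1.05  1.38]
turn z rad -0.0008 rows 0.01 then travel cm [0.25 0.01 0.11] rows 0.07
-1 0.015 [508.4629 373.4829]
-1 0.02 [507.3817 359.7984]
-1 0.025 [506.2941 346.032 ]
1 0.015 [206.1039 334.4074]
1 0.02 [204.1402 320.7499]
1 0.025 [202.1648 307.0113]
```

View pics/g7c.png

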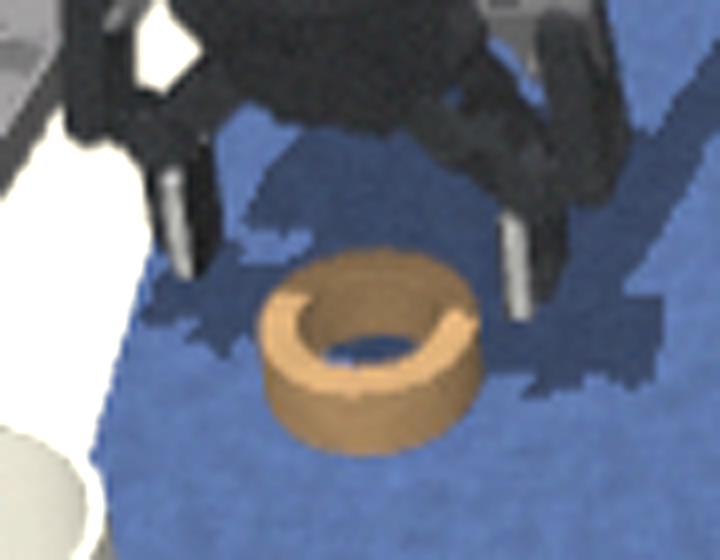

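```bash
python3 - <<'E'
from h import *
q=shot('scene')
M=rot([-0.0012,0.976,0.2176,-0.0001]);t=np.array([.2443,-.5205,.2101])
f=cv2.imread('pics/scene0.png');c=cv2.convertScaleAbs(cv2.resize(f[0:120,0:120],None,fx=6,fy=6,interpolation=cv2.INTER_CUBIC),alpha=1.6)
for b,col in ((0,(0,0,255)),(.013,(0,255,0)),(.033,(255,0,0))):
  for sgn in (-1,1):
    for ex in (-.011,.011):
      u=pix(q,t+M@[ex,sgn*.0425,-b])*6;cv2.circle(c,tuple(u.astype(int)),4,col,-1)
cv2.imwrite('pics/s0.png',c)
E
```

```text
(no output)
```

View pics/s0.png

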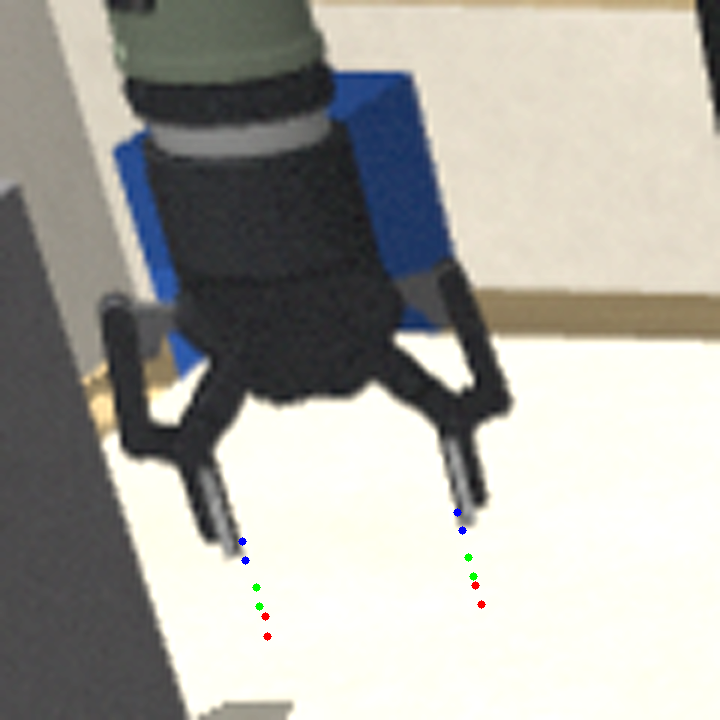

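The blue dots (33 mm behind the TCP) land on the drawn fingertips, at s0 (242,550) and (462,520). So the real tips are about 33 mm behind the reported TCP when open, and I need to command lower, watching force.

{"api": "drive_tool", "payload": {"motion": [{"travel":[0.2,0,0.7],"turn":[0,0,0],"jaw":8.5},{"travel":[0,0,0.7],"turn":[0,0,0],"jaw":8.5},{"travel":[0,0,0],"turn":[0,0,0],"jaw":8.5}]}}

```text
t: 11.2
tcp_pos: [0.6103, -0.1292, -0.0102]
orientation: [-0.0, 0.997, -0.077, -0.001]
ft_force: [-0.6, 0.1, -1.0]
grip_width: 0.0848
```

```bash
python3 plan.py .608 -.1285 -.019 -8.8; python3 - <<'E'
from h import *
q=shot('scene')
f=q['frame']
cv2.imwrite('pics/g8c.png',cv2.convertScaleAbs(cv2.resize(f[215:285,155:245],None,fx=8,fy=8,interpolation=cv2.INTER_CUBIC),alpha=1.6))
E
```

```text
t 11.2 pos [ 0.6103 -0.1292 -0.0102] yaw -8.85 tilt 0.12 w 0.0848 F [-0.6  0.1 -1. ] q [-0.35  0.56  1.56 -0.    1.02  1.38]
turn z rad -0.0008 rows 0.01 then travel cm [-0.24 -0.04  0.88] rows 0.22
```

View pics/g8c.png

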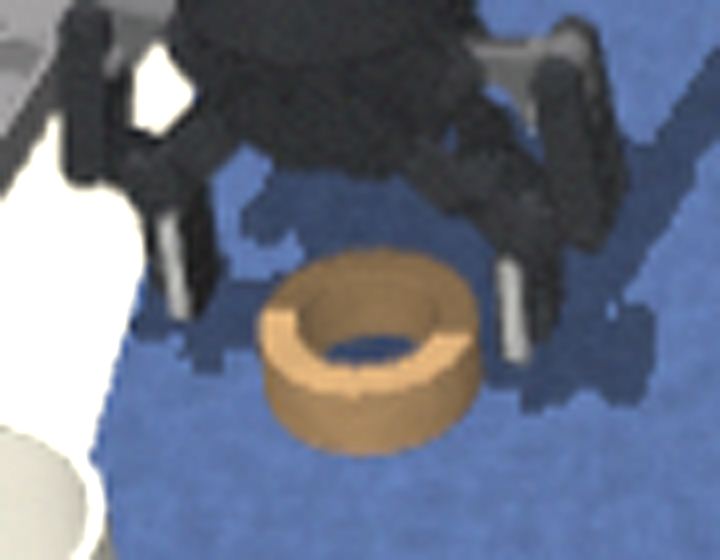

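No contact yet and the tips are still about 20 mm up. Continue to -0.019 and close.

{"api": "drive_tool", "payload": {"motion": [{"travel":[-0.1,0,0.5],"turn":[0,0,0],"jaw":8.5},{"travel":[0,0,0.4],"turn":[0,0,0],"jaw":8.5},{"travel":[0,0,0],"turn":[0,0,0],"jaw":8.5},{"travel":[0,0,0],"turn":[0,0,0],"jaw":5},{"travel":[0,0,0],"turn":[0,0,0],"jaw":5},{"travel":[0,0,0],"turn":[0,0,0],"jaw":5},{"travel":[0,0,0],"turn":[0,0,0],"jaw":5},{"travel":[0,0,0],"turn":[0,0,0],"jaw":5}]}}

```text
t: 11.92
tcp_pos: [0.6109, -0.1296, -0.0171]
orientation: [0.0, 0.997, -0.077, 0.001]
ft_force: [0.8, 0.4, 2.5]
grip_width: 0.0584
```

```bash
python3 plan.py .540 .3066 .10 -8.8; python3 - <<'E'
from h import *
q=shot('scene')
f=q['frame']
cv2.imwrite('pics/g9c.png',cv2.convertScaleAbs(cv2.resize(f[215:285,155:245],None,fx=8,fy=8,interpolation=cv2.INTER_CUBIC),alpha=1.6))
E
```

```text
t 11.92 pos [ 0.6109 -0.1296 -0.0171] yaw -8.85 tilt 0.09 w 0.0584 F [0.8 0.4 2.5] q [-0.35  0.57  1.56  0.    1.01  1.38]
turn z rad -0.0008 rows 0.01 then travel cm [-13.68 -42.03 -11.71] rows 10.96
```

View pics/g9c.png

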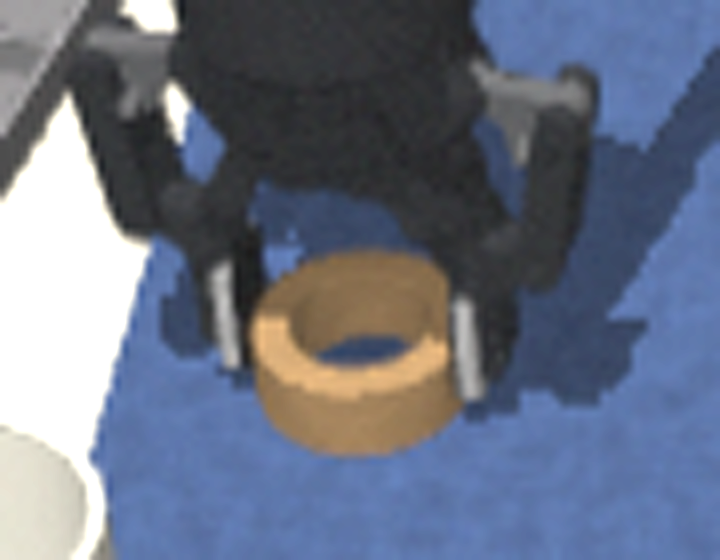

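The roll is gripped (opening 58 mm). Lift and carry to the far compartment of the short tray.

{"api": "drive_tool", "payload": {"motion": [{"travel":[0,0,-2.5],"turn":[0,0,0],"jaw":5},{"travel":[0,0,-4],"turn":[0,0,0],"jaw":5},{"travel":[0,0,-4],"turn":[0,0,0],"jaw":5},{"travel":[-1.2,-3.6,-1],"turn":[0,0,0],"jaw":5},{"travel":[-1.2,-3.8,0],"turn":[0,0,0],"jaw":5},{"travel":[-1.2,-3.8,0],"turn":[0,0,0],"jaw":5},{"travel":[-1.2,-3.8,0],"turn":[0,0,0],"jaw":5},{"travel":[-1.2,-3.8,0],"turn":[0,0,0],"jaw":5}]}}

```text
t: 12.63
tcp_pos: [0.5788, 0.0672, 0.097]
orientation: [-0.0, 0.997, -0.077, -0.0]
ft_force: [-0.0, 0.3, -0.0]
grip_width: 0.0583
```

{"api": "drive_tool", "payload": {"motion": [{"travel":[-1.2,-3.8,0],"turn":[0,0,0],"jaw":5},{"travel":[-1.2,-3.8,0],"turn":[0,0,0],"jaw":5},{"travel":[-1.2,-3.8,0],"turn":[0,0,0],"jaw":5},{"travel":[-1.2,-3.8,0],"turn":[0,0,0],"jaw":5},{"travel":[-1.2,-3.8,0],"turn":[0,0,0],"jaw":5},{"travel":[-1.3,-3.8,0],"turn":[0,0,0],"jaw":5},{"travel":[0,0,2],"turn":[0,0,0],"jaw":5},{"travel":[0,0,0],"turn":[0,0,0],"jaw":5}]}}

```text
t: 13.3
tcp_pos: [0.5391, 0.3036, 0.0737]
orientation: [0.001, 0.997, -0.075, -0.003]
ft_force: [-0.9, -0.8, -2.5]
grip_width: 0.0583
```

```bash
python3 plan.py .540 .3066 -.0125 -8.8
```

```text
t 13.3 pos [0.5391 0.3036 0.0737] yaw -8.59 tilt 0.36 w 0.0583 F [-0.9 -0.8 -2.5] q [ 0.37  0.44  1.54 -0.    1.17  2.09]
turn z rad 0.0037 rows 0.03 then travel cm [ 0.05 -0.31  8.62] rows 2.07
```

{"api": "drive_tool", "payload": {"motion": [{"travel":[0,-0.2,3],"turn":[0,0,0],"jaw":5},{"travel":[0,0,3],"turn":[0,0,0],"jaw":5},{"travel":[0,0,0],"turn":[0,0,0],"jaw":5},{"travel":[0,0,0],"turn":[0,0,0],"jaw":5}]}}

```text
t: 13.63
tcp_pos: [0.5406, 0.3019, 0.0149]
orientation: [0.002, 0.997, -0.078, -0.003]
ft_force: [-1.3, -0.8, -0.6]
grip_width: 0.0582
```

```bash
python3 plan.py .540 .3066 -.0125 -8.8; python3 - <<'E'
from h import *
q=shot('scene')
f=q['frame']
cv2.imwrite('pics/g10c.png',cv2.convertScaleAbs(cv2.resize(f[180:270,340:440],None,fx=7,fy=6,interpolation=cv2.INTER_CUBIC),alpha=1.6))
E
```

```text
t 13.63 pos [0.5406 0.3019 0.0149] yaw -8.93 tilt 0.4 w 0.0582 F [-1.3 -0.8 -0.6] q [ 0.37  0.52  1.56 -0.    1.07  2.1 ]
turn z rad -0.0022 rows 0.02 then travel cm [-0.13 -0.45  2.74] rows 0.67
```

View pics/g10c.png

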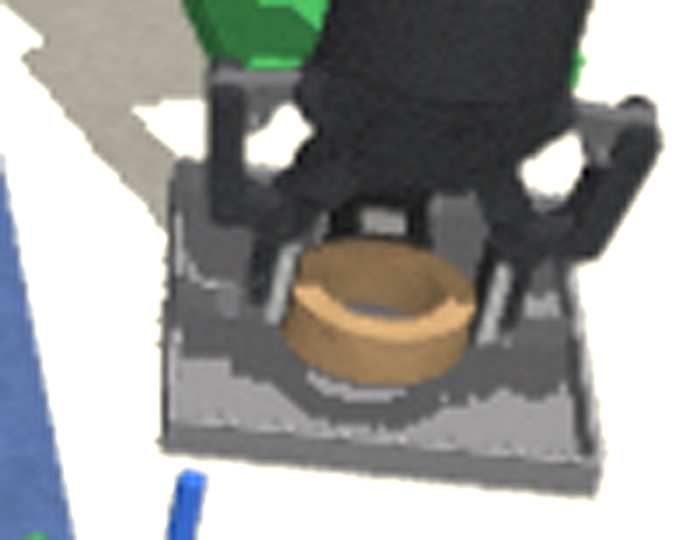

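The roll hangs over the far compartment, with the measuring tape behind it. Lower it.

{"api": "drive_tool", "payload": {"motion": [{"travel":[0,-0.3,1.2],"turn":[0,0,0],"jaw":5},{"travel":[0,0,0.8],"turn":[0,0,0],"jaw":5},{"travel":[0,0,0.4],"turn":[0,0,0],"jaw":5},{"travel":[0,0,0],"turn":[0,0,0],"jaw":5},{"travel":[0,0,0],"turn":[0,0,0],"jaw":5}]}}

```text
t: 14.1
tcp_pos: [0.5433, 0.307, -0.0069]
orientation: [0.0, 0.997, -0.077, -0.0]
ft_force: [0.4, -0.1, -0.4]
grip_width: 0.0582
```

```bash
python3 plan.py .540 .3066 -.0130 -8.8
```

```text
t 14.1 pos [ 0.5433  0.307  -0.0069] yaw -8.85 tilt 0.02 w 0.0582 F [ 0.4 -0.1 -0.4] q [ 0.38  0.55  1.56 -0.    1.03  2.1 ]
turn z rad -0.0008 rows 0.01 then travel cm [-0.32  0.09  0.61] rows 0.17
```

{"api": "drive_tool", "payload": {"motion": [{"travel":[-0.1,0,0.3],"turn":[0,0,0],"jaw":5},{"travel":[0,0,0.25],"turn":[0,0,0],"jaw":5},{"travel":[0,0,0],"turn":[0,0,0],"jaw":5},{"travel":[0,0,0],"turn":[0,0,0],"jaw":5}]}}

```text
t: 14.43
tcp_pos: [0.5423, 0.3072, -0.0125]
orientation: [0.0, 0.997, -0.077, -0.0]
ft_force: [0.6, -0.2, -0.7]
grip_width: 0.0582
```

```bash
python3 plan.py .540 .3066 -.0130 -8.8
```

```text
t 14.43 pos [ 0.5423  0.3072 -0.0125] yaw -8.84 tilt 0.02 w 0.0582 F [ 0.6 -0.2 -0.7] q [ 0.38  0.56  1.56 -0.    1.02  2.1 ]
turn z rad -0.0008 rows 0.01 then travel cm [-0.22  0.09  0.05] rows 0.06
```

{"api": "drive_tool", "payload": {"motion": [{"travel":[0,0,0.05],"turn":[0,0,0],"jaw":5},{"travel":[0,0,0],"turn":[0,0,0],"jaw":7.3},{"travel":[0,0,0],"turn":[0,0,0],"jaw":7.3},{"travel":[0,0,0],"turn":[0,0,0],"jaw":7.3},{"travel":[0,0,0],"turn":[0,0,0],"jaw":7.3},{"travel":[0,0,-2],"turn":[0,0,0],"jaw":7.3},{"travel":[0,0,-3.5],"turn":[0,0,0],"jaw":7.3},{"travel":[0,0,-3.5],"turn":[0,0,0],"jaw":8.5}]}}

```text
t: 15.1
tcp_pos: [0.5407, 0.3065, 0.0762]
orientation: [0.001, 0.997, -0.077, -0.002]
ft_force: [0.4, 0.2, -0.0]
grip_width: 0.0826
```

```bash
python3 plan.py .613 .122 .05 -0.5; python3 - <<'E'
from h import *
q=shot('scene')
f=q['frame']
cv2.imwrite('pics/g11c.png',cv2.convertScaleAbs(cv2.resize(f[150:280,280:440],None,fx=5,fy=4.6,interpolation=cv2.INTER_CUBIC),alpha=1.6))
for n in ['measure_c','large_roll_c','stapler_c','mouse_c']:
    for r in ctrl.pinpoint(n,q)[:2]: print(n,r['conf'],w(q,r['point']))
E
```

```text
t 15.1 pos [0.5407 0.3065 0.0762] yaw -8.85 tilt 0.27 w 0.0826 F [ 0.4  0.2 -0. ] q [0.38 0.44 1.53 0.   1.18 2.1 ]
turn z rad -0.1458 rows 1.17 then travel cm [ 7.39 18.38  2.62] rows 4.79
measure_c 0.64 [0.4546 0.3179 0.0338]
large_roll_c 0.56 [0.5405 0.3057 0.02  ]
stapler_c 0.73 [0.6129 0.1206 0.0149]
mouse_c 0.59 [0.459  0.1149 0.0182]
```

View pics/g11c.png

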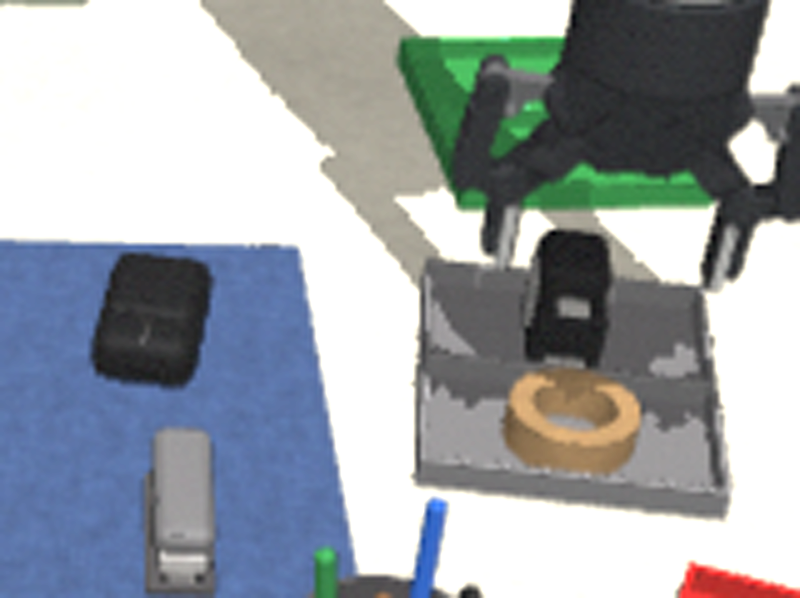

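The large roll lies flat in its compartment (575,420). Stapler next, grey at crop (183,510).

{"api": "drive_tool", "payload": {"motion": [{"travel":[0,0,0],"turn":[0,0,-0.073],"jaw":8.5},{"travel":[0,0,0],"turn":[0,0,-0.073],"jaw":8.5},{"travel":[1.5,3.6,0.5],"turn":[0,0,0],"jaw":8.5},{"travel":[1.5,3.7,0.5],"turn":[0,0,0],"jaw":8.5},{"travel":[1.5,3.7,0.5],"turn":[0,0,0],"jaw":8.5},{"travel":[1.5,3.7,0.5],"turn":[0,0,0],"jaw":8.5},{"travel":[1.4,3.7,0.6],"turn":[0,0,0],"jaw":8.5},{"travel":[0,0,0],"turn":[0,0,0],"jaw":7}]}}

```text
t: 16.02
tcp_pos: [0.615, 0.1152, 0.0477]
orientation: [0.002, 1.0, -0.008, -0.002]
ft_force: [-0.3, 0.5, 0.2]
grip_width: 0.0749
```

```bash
python3 plan.py .6135 .122 -.013 -0.5
```

```text
t 16.02 pos [0.615  0.1152 0.0477] yaw -0.87 tilt 0.31 w 0.0749 F [-0.3  0.5  0.2] q [ 0.05  0.48  1.53 -0.    1.13  1.64]
turn z rad -0.0064 rows 0.05 then travel cm [-0.15 -0.68  6.07] rows 1.47
```

{"api": "drive_tool", "payload": {"motion": [{"travel":[0,-0.2,2.5],"turn":[0,0,0],"jaw":7},{"travel":[0,0,2],"turn":[0,0,0],"jaw":7},{"travel":[0,0,0],"turn":[0,0,0],"jaw":7},{"travel":[0,0,0],"turn":[0,0,0],"jaw":7}]}}

```text
t: 16.35
tcp_pos: [0.6116, 0.1245, 0.0029]
orientation: [0.0, 1.0, -0.004, -0.004]
ft_force: [0.7, 0.6, 1.3]
grip_width: 0.0702
```

```bash
python3 plan.py .6135 .122 -.013 -0.5; python3 - <<'E'
from h import *
q=shot('scene')
f=q['frame']
cv2.imwrite('pics/g12c.png',cv2.convertScaleAbs(cv2.resize(f[200:300,260:380],None,fx=6,fy=6,interpolation=cv2.INTER_CUBIC),alpha=1.6))
E
```

```text
t 16.35 pos [0.6116 0.1245 0.0029] yaw -0.49 tilt 0.42 w 0.0702 F [0.7 0.6 1.3] q [0.06 0.54 1.55 0.   1.05 1.64]
turn z rad 0.0002 rows 0.0 then travel cm [0.19 0.25 1.59] rows 0.39
```

View pics/g12c.png

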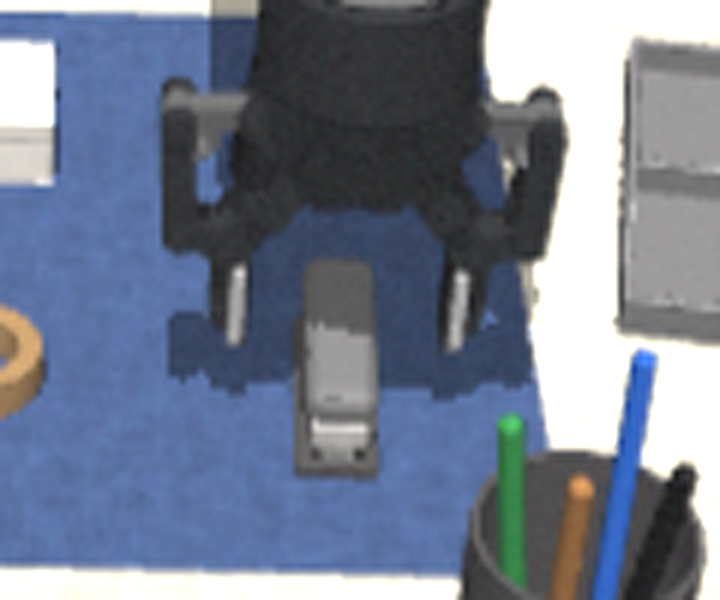

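The jaws straddle the stapler, tips still about 30 mm up. Descend and close.

{"api": "drive_tool", "payload": {"motion": [{"travel":[0.1,0.2,1.0],"turn":[0,0,0],"jaw":7},{"travel":[0,0,0.6],"turn":[0,0,0],"jaw":7},{"travel":[0,0,0],"turn":[0,0,0],"jaw":7},{"travel":[0,0,0],"turn":[0,0,0],"jaw":2},{"travel":[0,0,0],"turn":[0,0,0],"jaw":2},{"travel":[0,0,0],"turn":[0,0,0],"jaw":2},{"travel":[0,0,0],"turn":[0,0,0],"jaw":2},{"travel":[0,0,0],"turn":[0,0,0],"jaw":2}]}}

```text
t: 17.07
tcp_pos: [0.6165, 0.1227, -0.0091]
orientation: [-0.0, 1.0, -0.004, 0.001]
ft_force: [-0.7, 0.9, 2.1]
grip_width: 0.0256
```

{"api": "drive_tool", "payload": {"motion": [{"travel":[0,0,0],"turn":[0,0,0],"jaw":2},{"travel":[0,0,0],"turn":[0,0,0],"jaw":2}]}}

```text
t: 17.23
tcp_pos: [0.6165, 0.1227, -0.0091]
orientation: [-0.0, 1.0, -0.004, 0.001]
ft_force: [-0.4, -0.2, 2.8]
grip_width: 0.0253
```

```bash
python3 plan.py .594 -.3274 .08 -10.3; python3 - <<'E'
from h import *
q=shot('scene')
f=q['frame']
cv2.imwrite('pics/g13c.png',cv2.convertScaleAbs(cv2.resize(f[200:300,260:380],None,fx=6,fy=6,interpolation=cv2.INTER_CUBIC),alpha=1.6))
E
```

```text
t 17.23 pos [ 0.6165  0.1227 -0.0091] yaw -0.48 tilt 0.07 w 0.0253 F [-0.4 -0.2  2.8] q [0.06 0.56 1.55 0.   1.03 1.64]
turn z rad 0.1714 rows 1.37 then travel cm [ 5.84 44.69 -8.91] rows 11.02
```

View pics/g13c.png

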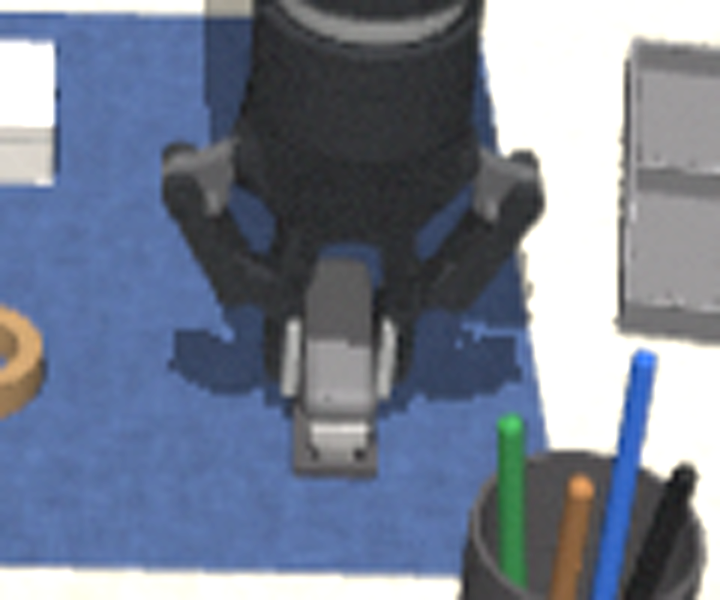

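The pads hold the stapler's upper arm (opening 25 mm). Lift and carry to the long tray's far compartment.

{"api": "drive_tool", "payload": {"motion": [{"travel":[0,0,-2.5],"turn":[0,0,0],"jaw":2},{"travel":[0,0,-3.5],"turn":[0,0,0.085],"jaw":2},{"travel":[0,0,-3],"turn":[0,0,0.086],"jaw":2},{"travel":[0.5,3.8,0],"turn":[0,0,0],"jaw":2},{"travel":[0.5,3.8,0],"turn":[0,0,0],"jaw":2},{"travel":[0.5,3.8,0],"turn":[0,0,0],"jaw":2},{"travel":[0.5,3.8,0],"turn":[0,0,0],"jaw":2},{"travel":[0.5,3.8,0],"turn":[0,0,0],"jaw":2}]}}

```text
t: 17.95
tcp_pos: [0.6054, -0.0701, 0.0794]
orientation: [-0.0, 0.996, -0.089, -0.001]
ft_force: [1.0, -0.3, -1.1]
grip_width: 0.0254
```

{"api": "drive_tool", "payload": {"motion": [{"travel":[0.5,3.8,0],"turn":[0,0,0],"jaw":2},{"travel":[0.5,3.8,0],"turn":[0,0,0],"jaw":2},{"travel":[0.5,3.8,0],"turn":[0,0,0],"jaw":2},{"travel":[0.5,3.8,0],"turn":[0,0,0],"jaw":2},{"travel":[0.5,3.8,0],"turn":[0,0,0],"jaw":2},{"travel":[0.5,3.8,0],"turn":[0,0,0],"jaw":2},{"travel":[0.2,2.7,0],"turn":[0,0,0],"jaw":2},{"travel":[0,0,0],"turn":[0,0,0],"jaw":2}]}}

```text
t: 18.62
tcp_pos: [0.5909, -0.332, 0.0794]
orientation: [0.002, 0.996, -0.093, -0.0]
ft_force: [0.3, 1.5, -0.9]
grip_width: 0.0256
```

```bash
python3 plan.py .594 -.3274 .03 -10.3
```

```text
t 18.62 pos [ 0.5909 -0.332   0.0794] yaw -10.62 tilt 0.18 w 0.0256 F [ 0.3  1.5 -0.9] q [-0.64  0.54  1.38 -0.    1.23  1.12]
turn z rad -0.0056 rows 0.04 then travel cm [ 0.22 -0.51  4.94] rows 1.19
```

{"api": "drive_tool", "payload": {"motion": [{"travel":[0.2,-0.2,3],"turn":[0,0,0],"jaw":2},{"travel":[0,0,2],"turn":[0,0,0],"jaw":2},{"travel":[0,0,0],"turn":[0,0,0],"jaw":2},{"travel":[0,0,0],"turn":[0,0,0],"jaw":2}]}}

```text
t: 18.95
tcp_pos: [0.5928, -0.3219, 0.0274]
orientation: [-0.002, 0.996, -0.089, -0.003]
ft_force: [0.3, 0.5, -1.6]
grip_width: 0.0251
```

```bash
python3 plan.py .597 -.328 -.0045 -10.3; python3 - <<'E'
from h import *
q=shot('scene')
f=q['frame']
cv2.imwrite('pics/g14c.png',cv2.convertScaleAbs(cv2.resize(f[180:280,60:190],None,fx=6,fy=6,interpolation=cv2.INTER_CUBIC),alpha=1.6))
E
```

```text
t 18.95 pos [ 0.5928 -0.3219  0.0274] yaw -10.26 tilt 0.36 w 0.0251 F [ 0.3  0.5 -1.6] q [-0.63  0.6   1.4   0.    1.15  1.12]
turn z rad 0.0007 rows 0.01 then travel cm [0.52 0.53 3.19] rows 0.79
```

View pics/g14c.png

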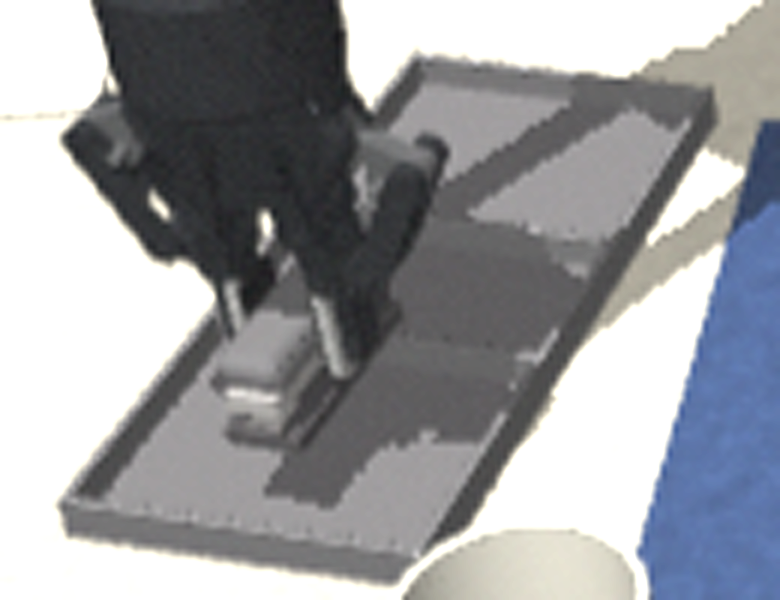

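{"api": "drive_tool", "payload": {"motion": [{"travel":[0.3,0.3,1.4],"turn":[0,0,0],"jaw":2},{"travel":[0.1,0,1.0],"turn":[0,0,0],"jaw":2},{"travel":[0,0,0.5],"turn":[0,0,0],"jaw":2},{"travel":[0,0,0],"turn":[0,0,0],"jaw":2},{"travel":[0,0,0],"turn":[0,0,0],"jaw":2}]}}

```text
t: 19.42
tcp_pos: [0.5979, -0.327, 0.0004]
orientation: [-0.0, 0.996, -0.09, -0.001]
ft_force: [-0.7, -0.4, -1.2]
grip_width: 0.025
```

```bash
python3 plan.py .597 -.328 -.0045 -10.3
```

```text
t 19.42 pos [ 0.5979 -0.327   0.0004] yaw -10.27 tilt 0.08 w 0.025 F [-0.7 -0.4 -1.2] q [-0.63  0.64  1.4   0.    1.1   1.12]
turn z rad 0.0005 rows 0.0 then travel cm [-0.07  0.11  0.49] rows 0.12
```

{"api": "drive_tool", "payload": {"motion": [{"travel":[0,0,0.25],"turn":[0,0,0],"jaw":2},{"travel":[0,0,0.2],"turn":[0,0,0],"jaw":2},{"travel":[0,0,0],"turn":[0,0,0],"jaw":2},{"travel":[0,0,0],"turn":[0,0,0],"jaw":5},{"travel":[0,0,0],"turn":[0,0,0],"jaw":5},{"travel":[0,0,0],"turn":[0,0,0],"jaw":5},{"travel":[0,0,0],"turn":[0,0,0],"jaw":5}]}}

```text
t: 20.0
tcp_pos: [0.5987, -0.3278, -0.0027]
orientation: [0.0, 0.996, -0.09, 0.0]
ft_force: [0.1, -0.5, 1.1]
grip_width: 0.0497
```

{"api": "drive_tool", "payload": {"motion": [{"travel":[0,0,-2],"turn":[0,0,0],"jaw":5},{"travel":[0,0,-3.5],"turn":[0,0,0],"jaw":5},{"travel":[0,0,-3],"turn":[0,0,0],"jaw":7}]}}

```text
t: 20.25
tcp_pos: [0.5976, -0.327, 0.0818]
orientation: [-0.001, 0.996, -0.09, -0.001]
ft_force: [0.6, -1.1, 0.8]
grip_width: 0.0607
```

```bash
python3 plan.py .607 -.0095 .04 -10.3; python3 - <<'E'
from h import *
q=shot('scene')
f=q['frame']
cv2.imwrite('pics/g15c.png',cv2.convertScaleAbs(cv2.resize(f[180:280,60:190],None,fx=6,fy=6,interpolation=cv2.INTER_CUBIC),alpha=1.6))
for n in ['stapler_c','mouse_c','small_roll_c','staple_box_c']:
    for r in ctrl.pinpoint(n,q)[:2]: print(n,r['conf'],w(q,r['point']))
E
```

```text
t 20.25 pos [ 0.5976 -0.327   0.0818] yaw -10.28 tilt 0.13 w 0.0607 F [ 0.6 -1.1  0.8] q [-0.63  0.54  1.36  0.    1.24  1.12]
turn z rad 0.0003 rows 0.0 then travel cm [ -4.75 -31.4    4.18] rows 7.68
stapler_c 0.91 [ 0.598  -0.3286  0.0197]
mouse_c 0.85 [0.4574 0.1167 0.0138]
small_roll_c 0.79 [ 0.6087 -0.0083  0.0077]
small_roll_c 0.32 [0.4953 0.3126 0.0029]
staple_box_c 0.67 [0.7621 0.1846 0.0013]
staple_box_c 0.54 [ 0.4647 -0.0011  0.0181]
```

View pics/g15c.png

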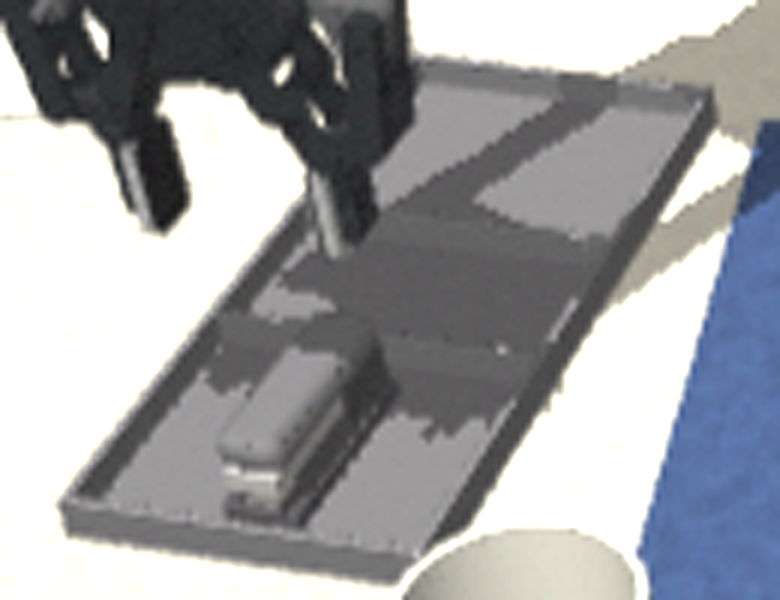

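The stapler stands in the far compartment (305,420). Small roll next, in the same yaw.

{"api": "drive_tool", "payload": {"motion": [{"travel":[-0.6,-3.9,0],"turn":[0,0,0],"jaw":7},{"travel":[-0.6,-3.9,0],"turn":[0,0,0],"jaw":7},{"travel":[-0.6,-3.9,0],"turn":[0,0,0],"jaw":7},{"travel":[-0.6,-3.9,0.7],"turn":[0,0,0],"jaw":7},{"travel":[-0.6,-3.9,0.7],"turn":[0,0,0],"jaw":7},{"travel":[-0.6,-3.9,0.7],"turn":[0,0,0],"jaw":7},{"travel":[-0.6,-4.0,1],"turn":[0,0,0],"jaw":7},{"travel":[-0.5,-4.0,1],"turn":[0,0,0],"jaw":7}]}}

```text
t: 21.17
tcp_pos: [0.6061, -0.008, 0.0384]
orientation: [-0.0, 0.996, -0.09, -0.002]
ft_force: [1.4, -0.5, 0.4]
grip_width: 0.0701
```

{"api": "drive_tool", "payload": {"motion": [{"travel":[0,0,2],"turn":[0,0,0],"jaw":7},{"travel":[0,0,1.5],"turn":[0,0,0],"jaw":7},{"travel":[0,0,0],"turn":[0,0,0],"jaw":7},{"travel":[0,0,0],"turn":[0,0,0],"jaw":7},{"travel":[0,0,0],"turn":[0,0,0],"jaw":7}]}}

```text
t: 21.58
tcp_pos: [0.6078, -0.0105, 0.0053]
orientation: [-0.0, 0.996, -0.09, -0.0]
ft_force: [0.3, -0.1, 1.0]
grip_width: 0.0702
```

```bash
python3 plan.py .607 -.0090 -.022 -10.3; python3 - <<'E'
from h import *
q=shot('scene')
f=q['frame']
cv2.imwrite('pics/g16c.png',cv2.convertScaleAbs(cv2.resize(f[200:290,200:310],None,fx=7,fy=6,interpolation=cv2.INTER_CUBIC),alpha=1.6))
E
```

```text
t 21.58 pos [ 0.6078 -0.0105  0.0053] yaw -10.31 tilt 0.05 w 0.0702 F [ 0.3 -0.1  1. ] q [-0.16  0.51  1.6  -0.    1.03  1.59]
turn z rad -0.0002 rows 0.0 then travel cm [-0.11 -0.13  2.73] rows 0.66
```

View pics/g16c.png

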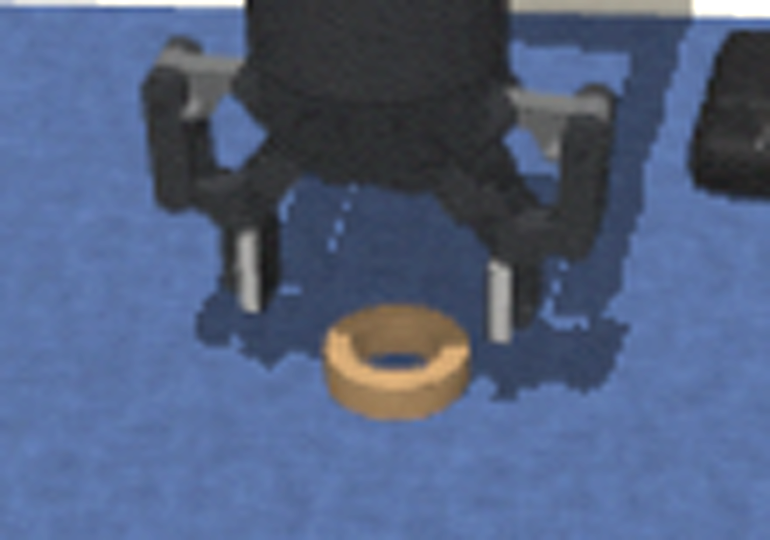

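{"api": "drive_tool", "payload": {"motion": [{"travel":[-0.05,-0.2,1],"turn":[0,0,0],"jaw":7},{"travel":[0,0,0.9],"turn":[0,0,0],"jaw":7},{"travel":[0,0,0.5],"turn":[0,0,0],"jaw":7},{"travel":[0,0,0.2],"turn":[0,0,0],"jaw":7},{"travel":[0,0,0],"turn":[0,0,0],"jaw":7},{"travel":[0,0,0],"turn":[0,0,0],"jaw":7}]}}

```text
t: 22.13
tcp_pos: [0.6078, -0.0081, -0.0206]
orientation: [-0.0, 0.996, -0.09, -0.0]
ft_force: [0.3, -0.6, 1.0]
grip_width: 0.0695
```

{"api": "drive_tool", "payload": {"motion": [{"travel":[0,0,0],"turn":[0,0,0],"jaw":5.5},{"travel":[0,0,0],"turn":[0,0,0],"jaw":4},{"travel":[0,0,0],"turn":[0,0,0],"jaw":4},{"travel":[0,0,0],"turn":[0,0,0],"jaw":4},{"travel":[0,0,0],"turn":[0,0,0],"jaw":4}]}}

```text
t: 22.55
tcp_pos: [0.6089, -0.0082, -0.0195]
orientation: [0.0, 0.996, -0.09, 0.001]
ft_force: [-0.3, -0.2, 3.5]
grip_width: 0.0445
```

```bash
python3 plan.py .504 -.311 .06 -10.3; python3 - <<'E'
from h import *
q=shot('scene')
f=q['frame']
cv2.imwrite('pics/g17c.png',cv2.convertScaleAbs(cv2.resize(f[200:290,200:310],None,fx=7,fy=6,interpolation=cv2.INTER_CUBIC),alpha=1.6))
E
```

```text
t 22.55 pos [ 0.6089 -0.0082 -0.0195] yaw -10.28 tilt 0.11 w 0.0445 F [-0.3 -0.2  3.5] q [-0.16  0.55  1.61  0.    0.99  1.59]
turn z rad 0.0004 rows 0.0 then travel cm [-4.9  31.67 -7.95] rows 7.92
```

View pics/g17c.png

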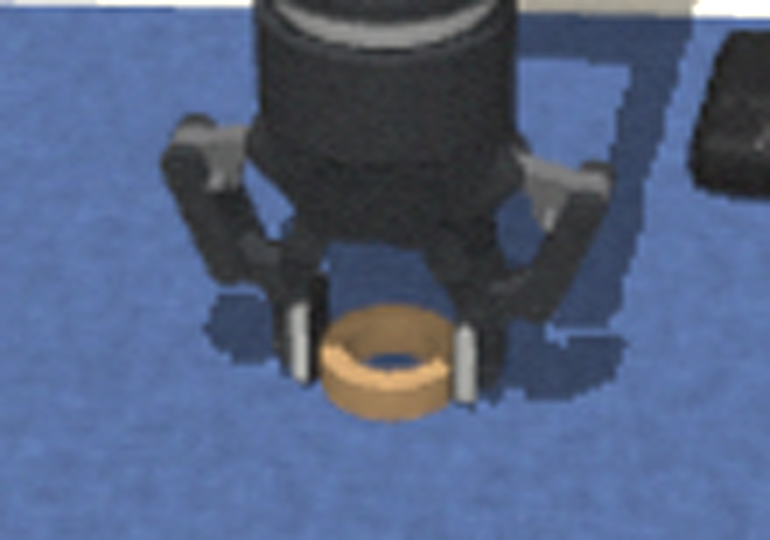

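The small roll is held (opening 44.5 mm). Carry it to the middle compartment.

{"api": "drive_tool", "payload": {"motion": [{"travel":[0,0,-2.5],"turn":[0,0,0],"jaw":4},{"travel":[0,0,-3.5],"turn":[0,0,0],"jaw":4},{"travel":[-0.7,3.3,-2],"turn":[0,0,0],"jaw":4},{"travel":[-0.7,4,0],"turn":[0,0,0],"jaw":4},{"travel":[-0.7,4,0],"turn":[0,0,0],"jaw":4},{"travel":[-0.7,4,0],"turn":[0,0,0],"jaw":4},{"travel":[-0.7,4,0],"turn":[0,0,0],"jaw":4},{"travel":[-0.7,4,0],"turn":[0,0,0],"jaw":4}]}}

```text
t: 23.27
tcp_pos: [0.5237, -0.231, 0.0594]
orientation: [-0.0, 0.996, -0.089, -0.0]
ft_force: [1.0, -0.5, -0.4]
grip_width: 0.0441
```

{"api": "drive_tool", "payload": {"motion": [{"travel":[-0.5,4,0],"turn":[0,0,0],"jaw":4},{"travel":[-0.2,3.9,0],"turn":[0,0,0],"jaw":4},{"travel":[0,0.3,2.5],"turn":[0,0,0],"jaw":4},{"travel":[0,0,2],"turn":[0,0,0],"jaw":4},{"travel":[0,0,0],"turn":[0,0,0],"jaw":4},{"travel":[0,0,0],"turn":[0,0,0],"jaw":4}]}}

```text
t: 23.77
tcp_pos: [0.5018, -0.308, 0.0128]
orientation: [-0.001, 0.996, -0.09, -0.002]
ft_force: [0.1, 0.2, -0.0]
grip_width: 0.0446
```

```bash
python3 plan.py .504 -.311 -.0150 -10.3; python3 - <<'E'
from h import *
q=shot('scene')
f=q['frame']
cv2.imwrite('pics/g18c.png',cv2.convertScaleAbs(cv2.resize(f[180:280,60:190],None,fx=6,fy=6,interpolation=cv2.INTER_CUBIC),alpha=1.6))
E
```

```text
t 23.77 pos [ 0.5018 -0.308   0.0128] yaw -10.3 tilt 0.28 w 0.0446 F [ 0.1  0.2 -0. ] q [-0.7   0.47  1.65  0.    1.03  1.05]
turn z rad 0.0 rows 0.0 then travel cm [0.28 0.26 2.78] rows 0.67
```

View pics/g18c.png

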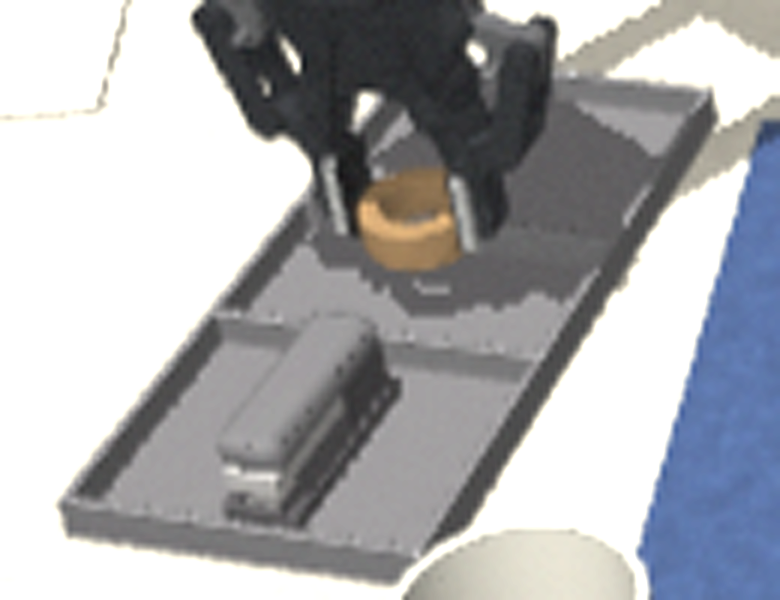

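{"api": "drive_tool", "payload": {"motion": [{"travel":[0.15,0.1,1.2],"turn":[0,0,0],"jaw":4},{"travel":[0,0,0.8],"turn":[0,0,0],"jaw":4},{"travel":[0,0,0.5],"turn":[0,0,0],"jaw":4},{"travel":[0,0,0.15],"turn":[0,0,0],"jaw":4},{"travel":[0,0,0],"turn":[0,0,0],"jaw":4},{"travel":[0,0,0],"turn":[0,0,0],"jaw":4}]}}

```text
t: 24.32
tcp_pos: [0.5049, -0.3104, -0.0118]
orientation: [-0.0, 0.996, -0.089, -0.0]
ft_force: [-0.1, -0.3, -0.1]
grip_width: 0.0443
```

```bash
python3 plan.py .504 -.311 -.0155 -10.3
```

```text
t 24.32 pos [ 0.5049 -0.3104 -0.0118] yaw -10.26 tilt 0.0 w 0.0443 F [-0.1 -0.3 -0.1] q [-0.7   0.51  1.65  0.    0.99  1.05]
turn z rad 0.0007 rows 0.01 then travel cm [-0.08  0.08  0.37] rows 0.09
```

{"api": "drive_tool", "payload": {"motion": [{"travel":[0,0,0.25],"turn":[0,0,0],"jaw":4},{"travel":[0,0,0.1],"turn":[0,0,0],"jaw":4},{"travel":[0,0,0],"turn":[0,0,0],"jaw":4},{"travel":[0,0,0],"turn":[0,0,0],"jaw":6},{"travel":[0,0,0],"turn":[0,0,0],"jaw":6},{"travel":[0,0,0],"turn":[0,0,0],"jaw":6},{"travel":[0,0,0],"turn":[0,0,0],"jaw":6}]}}

```text
t: 24.9
tcp_pos: [0.5049, -0.3106, -0.0152]
orientation: [0.0, 0.996, -0.09, 0.0]
ft_force: [0.2, -0.3, -0.4]
grip_width: 0.06
```

{"api": "drive_tool", "payload": {"motion": [{"travel":[0,0,-2],"turn":[0,0,0],"jaw":6},{"travel":[0,0,-3.5],"turn":[0,0,0],"jaw":6},{"travel":[0,0,-3.5],"turn":[0,0,0],"jaw":8.5}]}}

```text
t: 25.15
tcp_pos: [0.5033, -0.3093, 0.0739]
orientation: [-0.001, 0.996, -0.09, -0.002]
ft_force: [0.7, -1.0, 0.3]
grip_width: 0.0704
```

```bash
python3 plan.py .460 .1165 .06 -10.3; python3 - <<'E'
from h import *
q=shot('scene')
f=q['frame']
cv2.imwrite('pics/g19c.png',cv2.convertScaleAbs(cv2.resize(f[180:280,60:190],None,fx=6,fy=6,interpolation=cv2.INTER_CUBIC),alpha=1.6))
for n in ['stapler_c','mouse_c','small_roll_c']:
    for r in ctrl.pinpoint(n,q)[:2]: print(n,r['conf'],w(q,r['point']))
E
```

```text
t 25.15 pos [ 0.5033 -0.3093  0.0739] yaw -10.28 tilt 0.27 w 0.0704 F [ 0.7 -1.   0.3] q [-0.7   0.38  1.61  0.    1.15  1.05]
turn z rad 0.0003 rows 0.0 then travel cm [-11.87 -41.12   1.39] rows 10.27
stapler_c 0.74 [ 0.5969 -0.3276  0.0197]
stapler_c 0.58 [0.4583 0.3184 0.0328]
mouse_c 0.81 [0.4573 0.1146 0.0172]
small_roll_c 0.55 [ 0.5054 -0.3134  0.0159]
```

View pics/g19c.png

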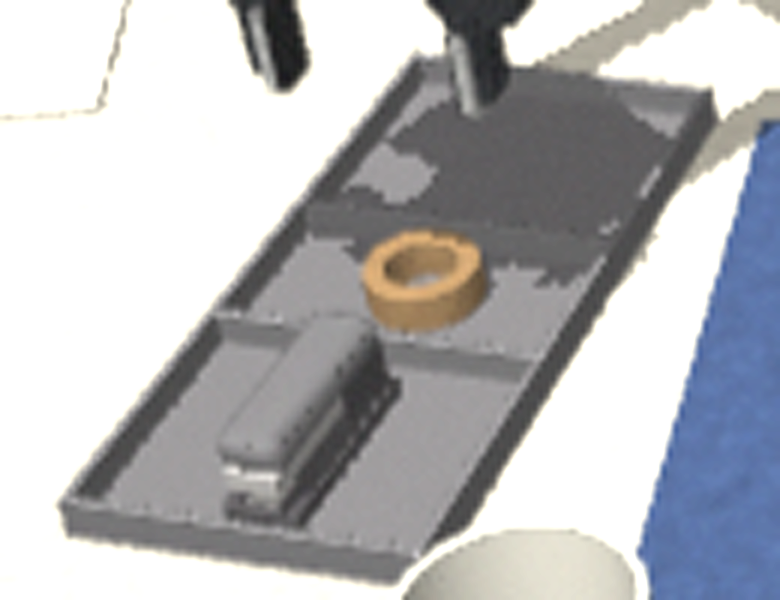

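The small roll sits in the middle compartment (425,275). The mouse is last.

{"api": "drive_tool", "payload": {"motion": [{"travel":[-1.1,-3.8,0],"turn":[0,0,0],"jaw":8.5},{"travel":[-1.1,-3.8,0],"turn":[0,0,0],"jaw":8.5},{"travel":[-1.1,-3.8,0],"turn":[0,0,0],"jaw":8.5},{"travel":[-1.1,-3.8,0],"turn":[0,0,0],"jaw":8.5},{"travel":[-1.1,-3.8,0],"turn":[0,0,0],"jaw":8.5},{"travel":[-1.1,-3.8,0],"turn":[0,0,0],"jaw":8.5},{"travel":[-1.1,-3.8,0],"turn":[0,0,0],"jaw":8.5},{"travel":[-1.1,-3.8,0],"turn":[0,0,0],"jaw":8.5}]}}

```text
t: 26.02
tcp_pos: [0.4701, 0.0063, 0.0729]
orientation: [-0.0, 0.996, -0.09, -0.002]
ft_force: [0.8, -0.4, -0.5]
grip_width: 0.0852
```

{"api": "drive_tool", "payload": {"motion": [{"travel":[-1.1,-3.8,0],"turn":[0,0,0],"jaw":8},{"travel":[-1.1,-3.8,0],"turn":[0,0,0],"jaw":8},{"travel":[-0.9,-3.1,1.4],"turn":[0,0,0],"jaw":8},{"travel":[0,0,3],"turn":[0,0,0],"jaw":8},{"travel":[0,0,2],"turn":[0,0,0],"jaw":8},{"travel":[0,0,0],"turn":[0,0,0],"jaw":8},{"travel":[0,0,0],"turn":[0,0,0],"jaw":8}]}}

```text
t: 26.6
tcp_pos: [0.4582, 0.1151, 0.0085]
orientation: [0.0, 0.996, -0.089, -0.003]
ft_force: [1.2, 0.6, 0.7]
grip_width: 0.0799
```

```bash
python3 plan.py .460 .1165 -.020 -10.3; python3 - <<'E'
from h import *
q=shot('scene')
f=q['frame']
cv2.imwrite('pics/g20c.png',cv2.convertScaleAbs(cv2.resize(f[160:250,250:370],None,fx=6,fy=6,interpolation=cv2.INTER_CUBIC),alpha=1.6))
E
```

```text
t 26.6 pos [0.4582 0.1151 0.0085] yaw -10.26 tilt 0.36 w 0.0799 F [1.2 0.6 0.7] q [ 0.06  0.27  1.94 -0.    0.93  1.81]
turn z rad 0.0007 rows 0.01 then travel cm [ 0.15 -0.17  2.85] rows 0.69
```

View pics/g20c.png

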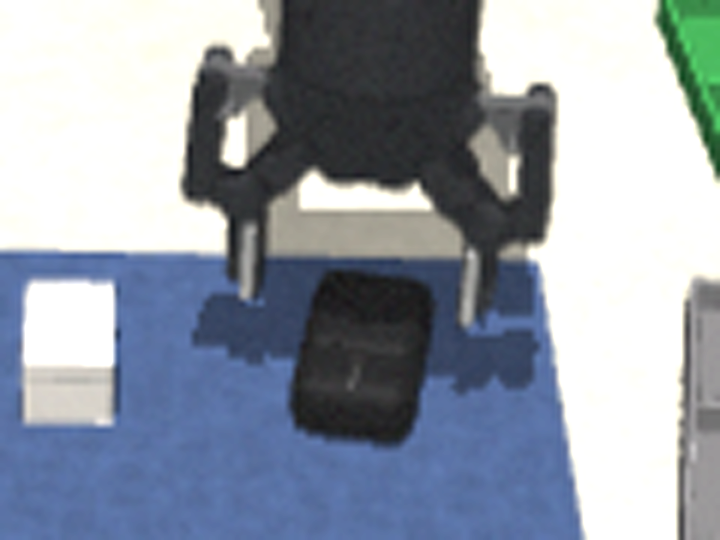

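{"api": "drive_tool", "payload": {"motion": [{"travel":[0.1,-0.1,1.2],"turn":[0,0,0],"jaw":8},{"travel":[0,0,1],"turn":[0,0,0],"jaw":7.5},{"travel":[0,0,0.6],"turn":[0,0,0],"jaw":7.5},{"travel":[0,0,0],"turn":[0,0,0],"jaw":7.5},{"travel":[0,0,0],"turn":[0,0,0],"jaw":7.5}]}}

```text
t: 27.07
tcp_pos: [0.4621, 0.1156, -0.0173]
orientation: [0.0, 0.996, -0.09, -0.0]
ft_force: [0.1, 0.6, -0.4]
grip_width: 0.0752
```

{"api": "drive_tool", "payload": {"motion": [{"travel":[0,0,0],"turn":[0,0,0],"jaw":6},{"travel":[0,0,0],"turn":[0,0,0],"jaw":4},{"travel":[0,0,0],"turn":[0,0,0],"jaw":4},{"travel":[0,0,0],"turn":[0,0,0],"jaw":4},{"travel":[0,0,0],"turn":[0,0,0],"jaw":4}]}}

```text
t: 27.48
tcp_pos: [0.4632, 0.1159, -0.0165]
orientation: [-0.0, 0.996, -0.09, 0.001]
ft_force: [-0.3, -1.3, 5.2]
grip_width: 0.0493
```

```bash
python3 plan.py .414 -.2946 .06 -10.3; python3 - <<'E'
from h import *
q=shot('scene')
f=q['frame']
cv2.imwrite('pics/g21c.png',cv2.convertScaleAbs(cv2.resize(f[160:250,250:370],None,fx=6,fy=6,interpolation=cv2.INTER_CUBIC),alpha=1.6))
E
```

```text
t 27.48 pos [ 0.4632  0.1159 -0.0165] yaw -10.28 tilt 0.1 w 0.0493 F [-0.3 -1.3  5.2] q [ 0.06  0.33  1.94 -0.    0.87  1.81]
turn z rad 0.0003 rows 0.0 then travel cm [ 2.5  41.27 -7.65] rows 10.08
```

View pics/g21c.png

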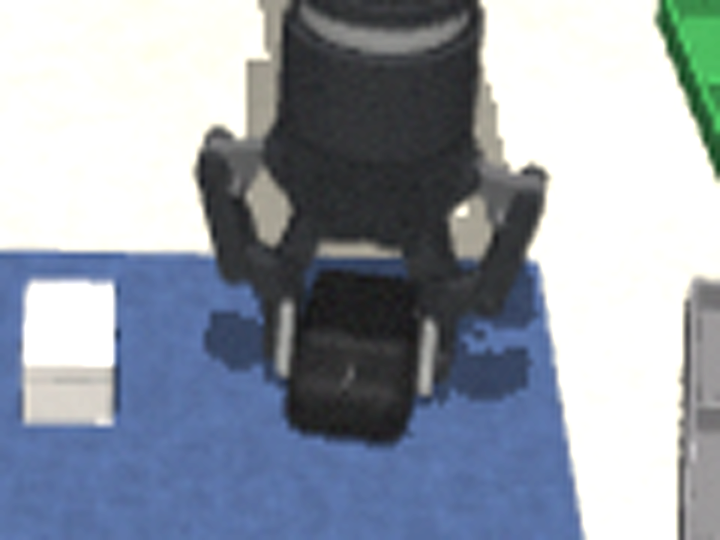

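Gripped (49 mm). Lift and carry to the near compartment of the long tray, passing above the staple box.

{"api": "drive_tool", "payload": {"motion": [{"travel":[0,0,-2],"turn":[0,0,0],"jaw":4},{"travel":[0,0,-3.5],"turn":[0,0,0],"jaw":4},{"travel":[0,0,-3.5],"turn":[0,0,0],"jaw":4},{"travel":[0.2,3.6,-0.5],"turn":[0,0,0],"jaw":4},{"travel":[0.2,3.9,0],"turn":[0,0,0],"jaw":4},{"travel":[0.2,3.9,0],"turn":[0,0,0],"jaw":4},{"travel":[0.2,3.9,0],"turn":[0,0,0],"jaw":4},{"travel":[0.2,3.9,0],"turn":[0,0,0],"jaw":4}]}}

```text
t: 28.2
tcp_pos: [0.4367, -0.076, 0.0774]
orientation: [-0.0, 0.996, -0.089, -0.0]
ft_force: [1.3, -0.2, -1.0]
grip_width: 0.0487
```

{"api": "drive_tool", "payload": {"motion": [{"travel":[0.3,3.9,0],"turn":[0,0,0],"jaw":4},{"travel":[0.3,3.9,0],"turn":[0,0,0],"jaw":4},{"travel":[0.3,3.9,0],"turn":[0,0,0],"jaw":4},{"travel":[0.3,3.9,0],"turn":[0,0,0],"jaw":4},{"travel":[0.3,3.9,0],"turn":[0,0,0],"jaw":4},{"travel":[0,2.5,0],"turn":[0,0,0],"jaw":4},{"travel":[0,0,2.5],"turn":[0,0,0],"jaw":4},{"travel":[0,0,0],"turn":[0,0,0],"jaw":4}]}}

```text
t: 28.87
tcp_pos: [0.4104, -0.2934, 0.0491]
orientation: [-0.002, 0.996, -0.091, -0.003]
ft_force: [-2.0, 1.4, -1.4]
grip_width: 0.0494
```

```bash
python3 plan.py .4165 -.295 -.0125 -10.3; python3 - <<'E'
from h import *
q=shot('scene')
f=q['frame']
cv2.imwrite('pics/g22c.png',cv2.convertScaleAbs(cv2.resize(f[150:270,60:220],None,fx=5,fy=5,interpolation=cv2.INTER_CUBIC),alpha=1.6))
E
```

```text
t 28.87 pos [ 0.4104 -0.2934  0.0491] yaw -10.47 tilt 0.4 w 0.0494 F [-2.   1.4 -1.4] q [-0.79  0.26  1.84  0.    1.04  0.96]
turn z rad -0.0029 rows 0.02 then travel cm [0.63 0.05 6.16] rows 1.49
```

View pics/g22c.png

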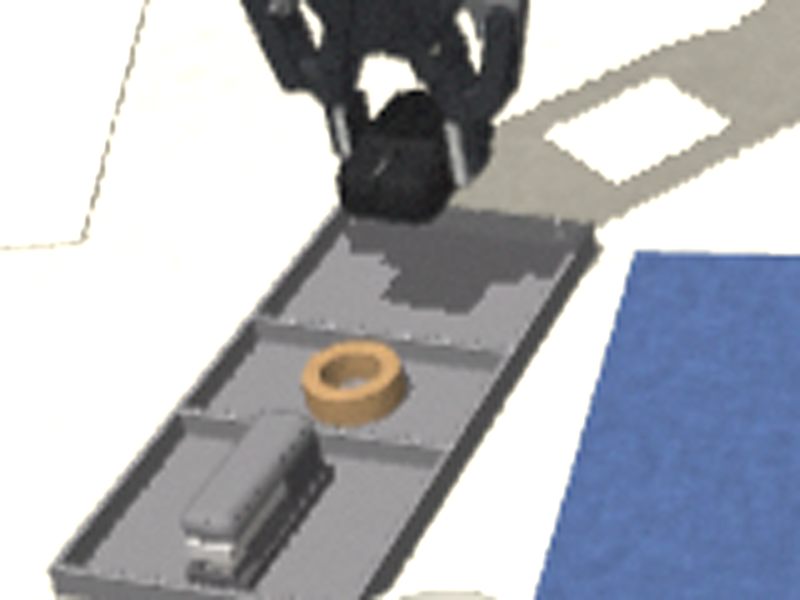

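{"api": "drive_tool", "payload": {"motion": [{"travel":[0.3,0,2],"turn":[0,0,0],"jaw":4},{"travel":[0,0,1.5],"turn":[0,0,0],"jaw":4},{"travel":[0,0,0],"turn":[0,0,0],"jaw":4},{"travel":[0,0,0],"turn":[0,0,0],"jaw":4},{"travel":[0,0,0],"turn":[0,0,0],"jaw":4}]}}

```text
t: 29.33
tcp_pos: [0.4168, -0.2942, 0.0185]
orientation: [0.0, 0.996, -0.089, 0.0]
ft_force: [-0.2, 0.1, -1.0]
grip_width: 0.0492
```

```bash
python3 plan.py .4165 -.295 -.0125 -10.3; python3 - <<'E'
from h import *
q=shot('scene')
f=q['frame']
cv2.imwrite('pics/g23c.png',cv2.convertScaleAbs(cv2.resize(f[150:270,60:220],None,fx=5,fy=5,interpolation=cv2.INTER_CUBIC),alpha=1.6))
E
```

```text
t 29.33 pos [ 0.4168 -0.2942  0.0185] yaw -10.22 tilt 0.05 w 0.0492 F [-0.2  0.1 -1. ] q [-0.78  0.32  1.85  0.    0.97  0.96]
turn z rad 0.0014 rows 0.01 then travel cm [-0.02  0.08  3.1 ] rows 0.74
```

View pics/g23c.png

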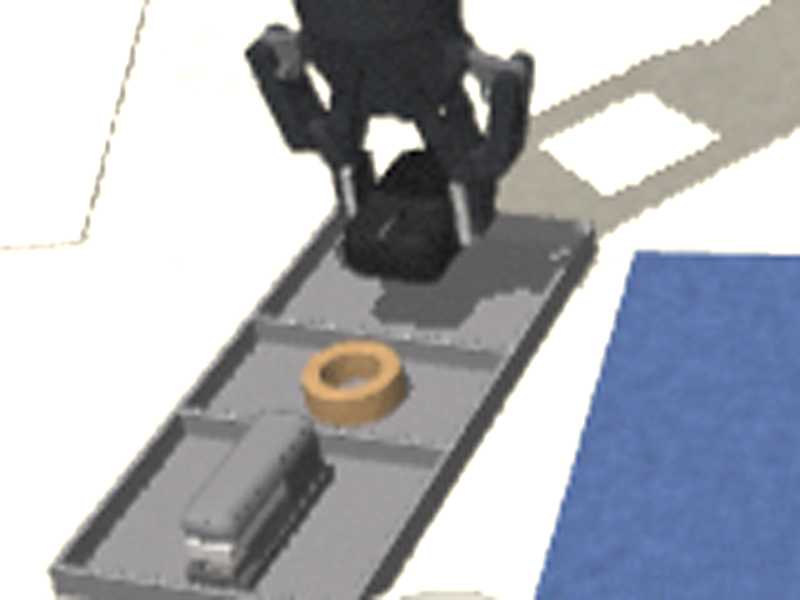

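{"api": "drive_tool", "payload": {"motion": [{"travel":[0,0,1.2],"turn":[0,0,0],"jaw":4},{"travel":[0,0,0.9],"turn":[0,0,0],"jaw":4},{"travel":[0,0,0.5],"turn":[0,0,0],"jaw":4},{"travel":[0,0,0.2],"turn":[0,0,0],"jaw":4},{"travel":[0,0,0],"turn":[0,0,0],"jaw":4},{"travel":[0,0,0],"turn":[0,0,0],"jaw":4}]}}

```text
t: 29.88
tcp_pos: [0.4164, -0.2945, -0.0102]
orientation: [0.0, 0.996, -0.09, 0.0]
ft_force: [-0.2, -0.5, -0.6]
grip_width: 0.0494
```

```bash
python3 plan.py .4165 -.295 -.0125 -10.3
```

```text
t 29.88 pos [ 0.4164 -0.2945 -0.0102] yaw -10.28 tilt 0.0 w 0.0494 F [-0.2 -0.5 -0.6] q [-0.79  0.37  1.86 -0.    0.91  0.96]
turn z rad 0.0004 rows 0.0 then travel cm [0.02 0.04 0.23] rows 0.06
```

{"api": "drive_tool", "payload": {"motion": [{"travel":[0,0,0.2],"turn":[0,0,0],"jaw":4},{"travel":[0,0,0],"turn":[0,0,0],"jaw":4},{"travel":[0,0,0],"turn":[0,0,0],"jaw":6.5},{"travel":[0,0,0],"turn":[0,0,0],"jaw":6.5},{"travel":[0,0,0],"turn":[0,0,0],"jaw":6.5},{"travel":[0,0,0],"turn":[0,0,0],"jaw":6.5}]}}

```text
t: 30.38
tcp_pos: [0.4165, -0.2947, -0.0121]
orientation: [0.0, 0.996, -0.09, 0.0]
ft_force: [0.7, 0.4, 0.0]
grip_width: 0.0647
```

{"api": "drive_tool", "payload": {"motion": [{"travel":[0,0,-2],"turn":[0,0,0],"jaw":6.5},{"travel":[0,0,-3.5],"turn":[0,0,0],"jaw":6.5},{"travel":[0,0,-4],"turn":[0,0,0],"jaw":6.5},{"travel":[0,0,-4],"turn":[0,0,0],"jaw":6.5},{"travel":[-1.5,-3,-3],"turn":[0,0,0],"jaw":6.5},{"travel":[0,-4,0],"turn":[0,0,0],"jaw":6.5},{"travel":[0,-4,0],"turn":[0,0,0],"jaw":6.5},{"travel":[0,0,0],"turn":[0,0,0],"jaw":6.5}]}}

```text
t: 31.05
tcp_pos: [0.4221, -0.1802, 0.151]
orientation: [-0.002, 0.996, -0.087, 0.0]
ft_force: [-0.2, 0.2, -0.6]
grip_width: 0.0652
```

```bash
python3 - <<'E'
from h import *
print(ctrl.state()['tcp_pos'],ctrl.state()['t'])
LT=(.504,-.311,-10.3);ST=(.4985,.313,-8.8)
def loc(T,x):
    c,s=np.cos(np.radians(T[2])),np.sin(np.radians(T[2]));d=x[:2]-np.array(T[:2]);return np.array([c*d[0]+s*d[1],-s*d[0]+c*d[1],x[2]])
for cam in ('scene','top'):
  q=shot(cam,'fin_'+cam)
  for n,T in [('mouse_c',LT),('stapler_c',LT),('small_roll_c',LT),('measure_c',ST),('large_roll_c',ST),('staple_box_c',None),('mug',None),('pen_cup',None)]:
    for r in ctrl.pinpoint(n,q)[:1]:
        x=w(q,r['point']);print(cam,n,round(r['conf'],2),x,loc(T,x) if T else '')
f=cv2.imread('pics/fin_scene.png');cv2.imwrite('pics/finc.png',cv2.convertScaleAbs(cv2.resize(f[150:340,60:440],None,fx=2.1,fy=2.1,interpolation=cv2.INTER_CUBIC),alpha=1.4))
f=cv2.imread('pics/fin_top.png');cv2.imwrite('pics/fint.png',cv2.convertScaleAbs(cv2.resize(f[90:280,140:460],None,fx=2.4,fy=2.4,interpolation=cv2.INTER_CUBIC),alpha=1.4))
E
```

```text
[ 0.4221 -0.1802  0.151 ] 31.05
scene mouse_c 0.7 [ 0.4102 -0.2964  0.0202] [-0.0949 -0.0024  0.0202]
scene stapler_c 0.81 [ 0.598  -0.3293  0.0241] [ 0.0957 -0.0012  0.0241]
scene small_roll_c 0.86 [ 0.5034 -0.3123  0.0118] [-0.0003 -0.0014  0.0118]
scene measure_c 0.85 [0.459  0.3193 0.0335] [-0.04    0.0002  0.0335]
scene large_roll_c 0.62 [0.5397 0.3063 0.0167] [ 0.0417 -0.0003  0.0167]
scene staple_box_c 0.9 [ 0.4675 -0.0044  0.0155] 
scene mug 0.81 [ 0.7599 -0.2052 -0.0033] 
scene pen_cup 0.73 [0.7624 0.1852 0.0029] 
top mouse_c 0.65 [ 0.4153 -0.2951  0.0256] [-0.0901 -0.0002  0.0256]
top stapler_c 0.62 [ 0.6007 -0.3251  0.0224] [0.0977 0.0035 0.0224]
top measure_c 0.85 [0.4611 0.3199 0.0351] [-0.038   0.0011  0.0351]
top large_roll_c 0.67 [0.5375 0.3063 0.0163] [ 0.0395 -0.0006  0.0163]
top staple_box_c 0.76 [ 0.4689 -0.0059  0.0219] 
top mug 0.84 [ 0.7593 -0.2011  0.0051] 
top pen_cup 0.89 [0.7652 0.1835 0.007 ]
```

View pics/finc.png

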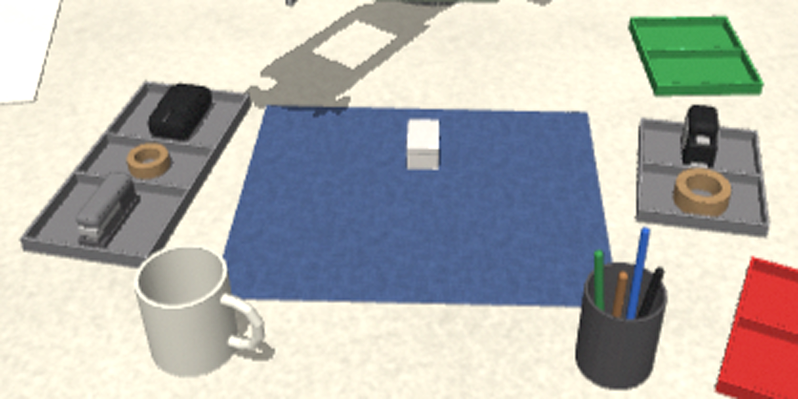

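View pics/fint.png

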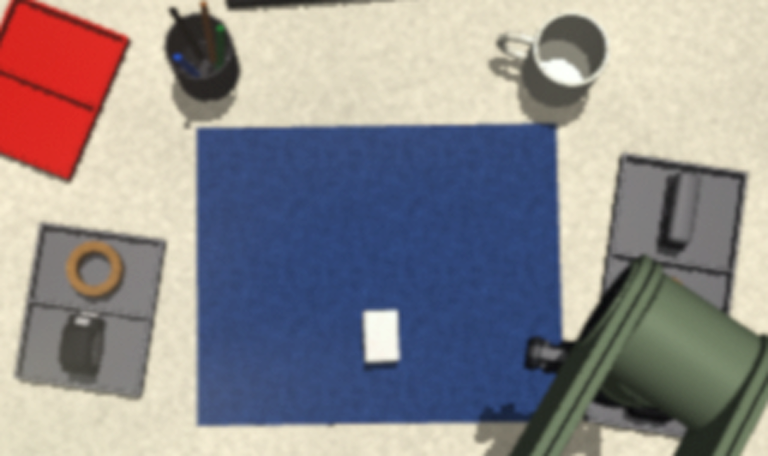

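All five items lie upright in their compartments, and the box, mug and pen cup haven't moved. Handing in.

```bash
python3 -c "
from plant import ctrl
print(ctrl.hand_in())"
```

```text
the job is handed in; nothing more can be done
None
```

Both kits are made up and the job is handed in, at about 31 s of robot time; no verdict was reported.

**What went where:**

| Tray | Compartment | Item |
|---|---|---|
| Long | far end (+x) | stapler |
| Long | middle | small roll |
| Long | near end (−x) | mouse |
| Short (grey) | near (−x) | measuring tape |
| Short (grey) | far (+x) | large roll |

**Final checks:** I checked with the trained network on both cameras, against tray positions I measured myself.
- **Position and height:** every item was within about 7 mm of its compartment's centre and at resting height. The pictures show all of them upright, released and clear of the gripper.
- **Left in place:** the box of staples, mug and pen cup read within a few mm of where they started, which is within the measuring error.

**What failed or disagreed:**
- **Large roll:** the first grasp closed above it without moving it. The pictures put the fingertips about 33 mm behind the reported tool point when open, so I went lower for it and for every later grasp.
- **Small roll:** in the last check only the scene camera confirmed it; the arm blocked the top view.
- **Mouse height:** the two cameras disagreed, 20 mm from the scene and 26 mm from the top, against an expected 21 mm. The scene picture shows it lying flat.

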